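# Run ointment pots through the scanner chute and catch them in the dish

### The arm

A 6-joint arm with a two-finger parallel gripper is mounted at the origin on the work surface. World frame = base frame: x ahead of the robot, y to its left, z up, the work surface at z = 0. Lengths are in m, angles in rad, forces in N, time in s.
With the tool pointing down it reaches from about 0.225 to 0.875 m from the base axis. Payload 3.4 kg.
Tool frame: the origin (TCP) lies between the finger pads; the fingertips stand 22 mm ahead of it and the grasp point (between the pads) lies 3 mm ahead of it (manip.finger_overhang is the distance from the TCP to the fingertips, in m); z points along the fingers, y is the line along which they close (so a half turn about z gives the same grasp; the last joint's range is limited). The gripper opens to 85 mm and grips with 20 to 120 N. Pads are 22 mm wide; open, the fingers measure 114 mm over their backs; the gripper's body (76 mm by 85 mm) begins 54 mm behind the grasp point. The pads swing forward as they close: fully open they stand 13 mm farther back than shut.
Start: joints at [0.999, 0.276, 1.505, -0, 1.361, -0.121], TCP at [0.251, 0.518, 0.253] pointing down, gripper open.
Joint ranges: [-2.89, 2.89], [-0.75, 2.08], [0.22, 2.7], [-1.18, 4.32], [0.11, 2.71], [-2.7, 2.7]. Speed limits (rad/s): [2.57, 2.57, 3.14, 3.14, 3.14, 3.14].

### API

Orientations are given as a unit quaternion [w, x, y, z].
In Python, from rig import get_state, eyes, order, manip gives the robot as it stands.
- The arm moves only by the tool drive_tool, never from a script. Its argument "rows" is a list of rows, each a list of 4 numbers: the shift along the tool's x, y, z in units of 25 mm (1.0 is 25 mm), then the turn about the tool's z in units of 6 degrees (1.0 is 6 degrees). A call has exactly 8 rows; each row is the pose to reach, as a shift and turn from the pose commanded when the call began, along the tool's axes at that moment; what a row does not reach only later rows make up. A row lasts 1/12 s, in which the tool goes at most 41.7 mm and 7.16 degrees, less where a joint would pass 70% of its speed; a pose out of reach is approached as far as the arm can. A call with a gripper value outside its range is refused whole. "grip" is the finger opening in mm, from 0 to 85.4, set as the call begins (left out, the last holds). The fingers move at their own pace and stop on an object; "newtons" is the grip in N (left out, the last holds). Time passes only in rows, so rows that repeat a pose let the fingers close, or fill a call up. It gives the time, the measured TCP pose, the force, the opening and the grip force at its end, in the units of the state.
- get_state(): the state, without advancing time (a new reading comes with each control period).
- eyes.get_image(name): name is "scene" or "top"; returns (picture, depth): 420x560x3 uint8, red, green, blue; 420x560 float32, m along the optical axis (not along the pixel's ray), 0 where there is no reading.
- eyes.camera_info(name): a dict with "fx", "fy", "cx", "cy" (pixels), "R" (3x3) and "t" (3): a world point X has camera coordinates R X + t. Camera axes: x right, y down, z forward; pixel columns grow to the right and rows downward; lengths in m; the calibration is good to about 2 mm. A picture is of the moment at which its call begins. camera_info takes no time and is no camera call.
- order.sign_off(): hands the job in; it is judged then, once.
The state is a dict: "clock": time; "qpos": joint angles; "qd": joint speeds; "effort": joint torques, N m; "position": TCP position; "ee_rot": TCP orientation; "contact_force": force on the tool from outside, world axes, zero at the start; "moment": the same for the moment, N m; "width": finger opening in m; "gripper_force": force on a finger pad.
Only numpy, scipy, OpenCV 4.12 (cv2) and the standard library are available. Lean on these libraries where they do the work, as an engineer would, in place of code of your own. Each camera call takes 0.05 s, during which the arm holds its last target. There are 200 camera calls.

### The job

Load every ointment pot from the grey mat into the upper end of the scanner chute, so that they slide down and queue behind the shut spring door. Then lift the dish by its grip, hold it up under the mouth and press the flap of the door inwards with it until the door springs open, catching all the pots in the held dish. Stand the dish with the pots in the middle of the scale, push the lever back so that the door snaps shut, and leave the jar, bottle and carton alone.

Things in the scene. Friction and masses are not known exactly. Their poses are not given: they have to be found in the camera images.
- chute: Fixed slippery steel trough sloping 22 deg on a grey foot. Origin on the bench plumb below its mouth (lower end); +x level uphill, z up. Inside 42 mm wide, walls 4 mm thick, 22 mm above the floor; floor 235 mm long, top end open. Pots slide down by themselves. Foot and pillar at x 60 to 230 mm, y within 45 mm; nothing but the door hangs below the first 60 mm.
- mouth (a point): Pin of the spring door at the chute's lower end: 160 mm above the bench, 6 mm below the trough floor. Pots leave here towards the chute's -x. A small spring strut sits beside the trough at pin height, 36 to 48 mm to the chute's +y side, up to 60 mm uphill.
- load (a point): Point on the trough floor, mid width, 185 mm up the slope from the mouth: a good place to let pots go (five pots queue 150 mm from the door). The black scanner bar crosses lower down, 57 to 83 mm up the slope, its underside 57 mm and top 71 mm above the floor.
- door (a joint): Angle of the aluminium spring door: 0 shut (at the start), 1.6 wide open. Shut, its upper plate (50 mm wide, 30 tall) bars the trough square to the floor. When its flap is pressed in past 0.3 rad the catch lets go and it springs open by itself: the plate swings out and down, extending the trough 30 mm. It stays open until pushed back below 0.3 rad, when it snaps shut.
- flap (a point): On the door's lower flap (50 mm wide, hangs 64 mm below the pin, leaning 10 deg out to the chute's -x), mid width, 45 mm below the pin when shut. Press it towards chute +x, about 3 N. It then swings in and up under the trough.
- lever_tip (a point): On the black peg (12 mm thick, spans 42 to 80 mm to the chute's -y side) of the door's reset lever, 66 mm out; arm 50 mm from the pin. Door shut: 36 mm to chute +x of the pin, 35 mm above it; wide open: 36 mm to -x, 35 mm above; in between it arcs over the top. Push it towards chute +x (about 5 N) to shut the door.
- dish: Loose steel catch dish: open box 130 (x) by 100 (y) by 50 mm high, walls and floor 4 mm, 0.18 to 0.29 kg. Origin at the centre of its underside, z up. A white upright grip stands outside its -x wall: 30 mm (x) by 14 mm (y), centre at x = -82.5 mm, from 20 to 110 mm above the underside.
- dish_grip (a point): In the dish's upright grip, 88 mm above the dish's underside: grip here from above, closing across the 14 mm (dish y).
- scale: Fixed white bench scale, 170 mm square; steel platform 155 mm square, its top 30 mm above the bench. Origin on the bench below its centre; a small display box, no higher, on its +x side.
- pot_a: Small closed ointment pot, amber with a white lid, upright cylinder 30 mm diameter, 34 mm high, 20 to 45 g. Origin at the centre of its underside, z towards the lid. Stands on a 3 mm grey mat at the start; may be absent.
- pot_b: Small closed ointment pot, amber with a white lid, upright cylinder 30 mm diameter, 34 mm high, 20 to 45 g. Origin at the centre of its underside, z towards the lid. Stands on a 3 mm grey mat at the start; may be absent.
- pot_c: Small closed ointment pot, amber with a white lid, upright cylinder 30 mm diameter, 34 mm high, 20 to 45 g. Origin at the centre of its underside, z towards the lid. Stands on a 3 mm grey mat at the start; may be absent.
- pot_d: Small closed ointment pot, amber with a white lid, upright cylinder 30 mm diameter, 34 mm high, 20 to 45 g. Origin at the centre of its underside, z towards the lid. Stands on a 3 mm grey mat at the start; may be absent.
- pot_e: Small closed ointment pot, amber with a white lid, upright cylinder 30 mm diameter, 34 mm high, 20 to 45 g. Origin at the centre of its underside, z towards the lid. Stands on a 3 mm grey mat at the start; may be absent.
- jar: Bystander: amber jar 60 mm diameter, 95 mm high; origin at underside. Leave alone.
- bottle: Bystander: white bottle, 56 mm diameter, 110 mm high; origin at underside. Leave alone.
- carton: Bystander: cardboard carton 50 x 80 x 70 mm high; origin at underside. Leave alone.
There are look-alikes about, which are no part of the job. Leave any blue, brown or yellow look-alike of the dish alone.

How it is judged:
By the outcome, as a careful person would: the job done as asked, in the order asked, and still so for the second after the job is handed in, with the robot touching nothing.
Of pot_a, pot_b, pot_c, pot_d, pot_e only 3 to 5 are there at a start; the rules pass over those that are not, and their reading is None.
At some moment in a run one of dish, pot_a, pot_b, pot_c, pot_d, pot_e may be knocked a few centimetres aside while the robot is not near it.
It also fails if it takes over 210 s, if anything falls off the work surface, if the arm or the gripper's body presses on something with over 40 N, if the wrist force passes 120 N, or if a joint passes its speed limit or range.

## Working session

There is one attempt and no reset: what is moved stays moved. The work goes in short steps, Python scripts to look and compute and a tool call to move; the robot and the scene stay as the last step left them, time stands still between calls to the robot, and variables do not carry over. Pictures are saved under pics/ and viewed, at most 14 in all, crops included, and the job is handed in when it is done.

Besides the shell and the picture viewer there is one more tool, called after "Request:" as name([rows], argument=value, ...), one row to a line, values as JSON. drive_tool: Moves the arm, as the interface text tells. Its arguments: {"type":"object","properties":{"rows":{"type":"array","items":{"type":"array","items":{"type":"number"}}},"grip":{"type":"number"},"newtons":{"type":"number"}},"required":["rows"]}

```bash
mkdir -p pics; ls
python3 - <<'E'
from rig import get_state, eyes, manip
import cv2,numpy as np
print(get_state()); print(manip, [a for a in dir(manip) if a[0]!='_'])
for n in("scene","top"):
    p,d=eyes.get_image(n); np.save(f"pics/{n}0d.npy",d); cv2.imwrite(f"pics/{n}0.png",p[:,:,::-1]); i=eyes.camera_info(n); print(n,i)
E
```

```text
pics
{'clock': 0.0, 'qpos': array([ 9.99027033e-01,  2.76606930e-01,  1.50614170e+00, -1.24840306e-05,
        1.36067974e+00, -1.21014751e-01]), 'qd': array([-0.00085402,  0.00076142, -0.00089154,  0.00028666, -0.00210993,
       -0.00133831]), 'effort': array([ 7.77232817e-04, -4.16778874e+01, -2.45799208e+01,  3.60557333e-04,
        1.10162873e-02, -3.34661408e-06]), 'position': array([0.25024766, 0.51714945, 0.25242945]), 'ee_rot': array([-3.05876734e-04,  2.23472739e-01,  9.74709748e-01, -8.65410454e-04]), 'contact_force': array([-0.33020717,  0.17364973,  0.16913578]), 'moment': array([-0.01799653,  0.03994675,  0.05482617]), 'gripper_force': 0.0, 'width': 0.08531505989196751}
<Robot object at 0x7f3a0fdb7b60> ['MotionError', 'finger_overhang']
scene {'fx': 383.28211975346306, 'fy': 383.28211975346306, 'cx': 277.3252732046024, 'cy': 206.5811552690279, 'R': array([[ 0.29184697,  0.95646181, -0.00248006],
       [ 0.71764068, -0.22068774, -0.66052159],
       [-0.632311  ,  0.19099143, -0.75080295]]), 't': array([-0.17658174, -0.26498301,  1.5444242 ])}
top {'fx': 457.8348589388226, 'fy': 457.8348589388226, 'cx': 271.41868103785293, 'cy': 207.1399587374959, 'R': array([[ 0.02603228, -0.9995172 ,  0.01696145],
       [-0.99486157, -0.02756421, -0.09742003],
       [ 0.09784052, -0.01433823, -0.99509881]]), 't': array([-0.00776783,  0.57046655,  1.39946058])}
```

View pics/scene0.png

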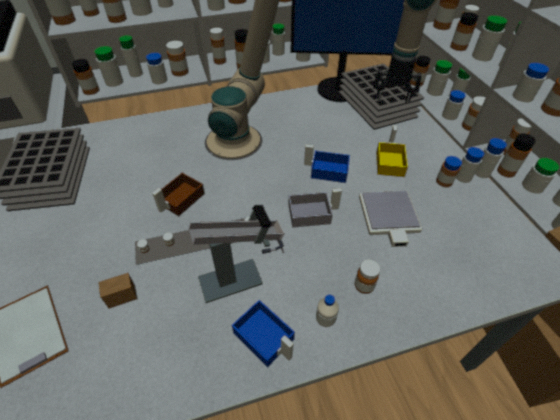

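View pics/top0.png

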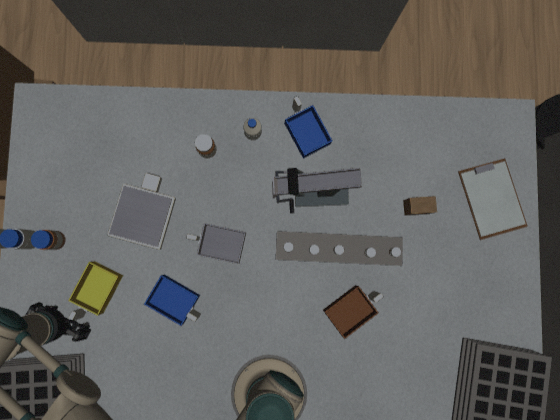

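The top view shows five pots on the mat, at (288,247), (314,249), (339,250), (371,252) and (396,252). The chute's mouth is at (277,185) and it rises to the right. The steel dish is at (222,243) with its grip at (193,238), and the scale is at (142,215). The blue, brown and yellow dishes are look-alikes.

```bash
cat > h.py <<'E'
import numpy as np,cv2
from rig import get_state,eyes
def ray(n,u,v):
    i=eyes.camera_info(n);R=i["R"];t=i["t"]
    d=R.T@np.array([(u-i["cx"])/i["fx"],(v-i["cy"])/i["fy"],1]);return -R.T@t,d
def onz(n,u,v,z):
    c,d=ray(n,u,v);return c+d*(z-c[2])/d[2]
def cloud(n,D):
    i=eyes.camera_info(n);v,u=np.mgrid[0:420,0:560]
    X=np.stack([(u-i["cx"])/i["fx"]*D,(v-i["cy"])/i["fy"]*D,D],-1)-i["t"]
    W=X@i["R"];W[D==0]=np.nan;return W
def two(a,b):
    c1,d1=ray("scene",*a);c2,d2=ray("top",*b)
    s=np.linalg.lstsq(np.c_[d1,-d2],c2-c1,rcond=None)[0];p,q=c1+s[0]*d1,c2+s[1]*d2
    return (p+q)/2,np.linalg.norm(p-q)
def blobs(mask,a0,a1):
    n,l,s,c=cv2.connectedComponentsWithStats(mask.astype(np.uint8));return [(c[i],s[i,4],l==i) for i in range(1,n) if a0<=s[i,4]<=a1]
def rect(pts):
    (c,s,a)=cv2.minAreaRect(np.float32(pts*1000));return np.array(c),np.array(s),a
E
python3 - <<'E'
from h import *
np.set_printoptions(precision=4,suppress=True)
T=cv2.imread("pics/top0.png").astype(int);S=cv2.imread("pics/scene0.png").astype(int)
W=cloud("top",np.load("pics/top0d.npy"));V=cloud("scene",np.load("pics/scene0d.npy"))
for n,I,w,roi in(("top",T,W,(225,265,270,410)),("scene",S,V,(225,262,130,200))):
    m=np.zeros((420,560),bool);r=roi;sl=np.s_[r[0]:r[1],r[2]:r[3]];m[sl]=(I[sl].min(-1)>150)
    for c,a,l in blobs(m,6,300): print(n,c,a,"plane",onz(n,*c,.037),"depth",np.nanmedian(w[l],0))
# regions from top cloud
def reg(W,u0,u1,v0,v1,z0,z1):
    p=W[v0:v1,u0:u1].reshape(-1,3);return p[(p[:,2]>z0)&(p[:,2]<z1)]
p=reg(W,195,250,220,268,.04,.062);print("dish rim",len(p),rect(p[:,:2]),p[:,2].mean())
p=reg(W,195,250,220,268,-.01,.02);print("dish floor",len(p),rect(p[:,:2]),np.median(p[:,2]))
p=reg(W,180,203,228,246,.09,.13);print("grip",len(p),p.mean(0),rect(p[:,:2]))
p=reg(W,100,180,180,252,.022,.04);print("scale",len(p),rect(p[:,:2]),np.median(p[:,2]),p.mean(0))
p=reg(W,265,370,160,215,.14,.32);print("chute",len(p),rect(p[:,:2]),p.min(0),p.max(0))
for uv in((275,185),(300,181),(310,181),(320,181),(330,180),(345,180),(358,179)): print(uv,W[uv[1],uv[0]])
E
python3 -c "
import cv2
a=cv2.imread('pics/top0.png')[150:220,260:375];b=cv2.imread('pics/scene0.png')[185:300,130:300]
cv2.imwrite('pics/cr.png',cv2.vconcat([cv2.resize(a,(500,304),interpolation=2),cv2.copyMakeBorder(cv2.resize(b,(430,290),interpolation=2),0,0,0,70,0)]))"
```

```text
scene [167.1282 235.7436] 39 plane [ 0.4353 -0.3038  0.037 ] depth [ 0.4365 -0.3036  0.0386]
scene [141.6842 242.5   ] 38 plane [ 0.4386 -0.3808  0.037 ] depth [ 0.4403 -0.3799  0.0386]
dish rim 232 (array([453.911 , 160.1784]), array([133.3025, 100.0429]), 79.42882537841797) 0.04984094005058853
dish floor 2327 (array([454.4767, 160.2863]), array([148.4568, 171.6283]), 1.5770472288131714) 0.0025370377624701953
grip 52 [0.4683 0.2375 0.1089] (array([468.6374, 239.0585]), array([29.1545, 13.444 ]), 77.36786651611328)
scale 2923 (array([550.5084, 407.6286]), array([169.022 , 209.1986]), 76.83089447021484) 0.03036603798653705 [0.5369 0.4093 0.0302]
chute 2017 (array([ 598.1763, -107.3547]), array([232.7915, 123.3658]), 88.03168487548828) [ 0.5387 -0.2243  0.1411] [0.6629 0.0077 0.2765]
(275, 185) [0.6181 0.0013 0.1797]
(300, 181) [ 0.6293 -0.0674  0.1928]
(310, 181) [ 0.6277 -0.0938  0.2076]
(320, 181) [ 0.6279 -0.1208  0.2113]
(330, 180) [ 0.6289 -0.1459  0.2275]
(345, 180) [ 0.6277 -0.184   0.2417]
(358, 179) [ 0.6302 -0.2173  0.2489]
```

View pics/cr.png

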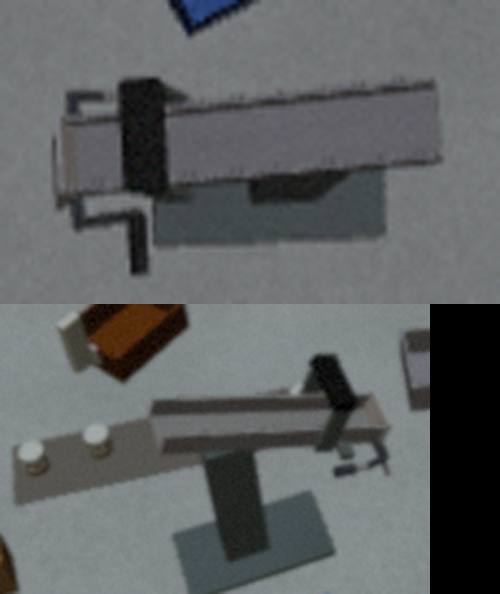

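Chute uphill is roughly world -y, which makes its +y side world +x. Next I'll fit the pots, the chute axis and the scale more exactly.

```bash
cat >> h.py <<'E'
def pots(save=None,roi=(225,270,270,412)):
    p,d=eyes.get_image("top")
    if save: cv2.imwrite(save,p[:,:,::-1])
    W=cloud("top",d);a,b,c,e=roi;m=np.zeros((420,560),bool);s=np.s_[a:b,c:e]
    m[s]=(W[s][...,2]>.026)&(W[s][...,2]<.06)
    out=[]
    for c,ar,l in blobs(m,20,400):
        z=np.nanmedian(W[l][:,2]);out.append((c,ar,onz("top",*c,.034),z))
    return p,W,out
E
python3 - <<'E'
from h import *
np.set_printoptions(precision=4,suppress=True)
p,W,o=pots()
for x in o: print(*x)
p=p.astype(int)
# chute: height image
Z=W[...,2]
q=W[168:198,306:358].reshape(-1,3);q=q[q[:,2]>.17]
# floor plane: inner pts
A=np.c_[q[:,0]*0+1,q[:,1]]
f=q[np.abs(q[:,0]-.628)<.014];k=np.linalg.lstsq(np.c_[np.ones(len(f)),f[:,1]],f[:,2],rcond=None)[0]
print("floor z=a+b*y",k,"rms",np.std(f[:,2]-k[0]-k[1]*f[:,1]))
ys=[];mid=[]
for u in range(308,357):
    c=W[160:205,u];c=c[c[:,2]>k[0]+k[1]*c[:,1]+.012]
    if len(c)>1: lo,hi=c[:,0].min(),c[:,0].max();ys.append(np.nanmedian(c[:,1]));mid.append((lo,hi))
ys=np.array(ys);mid=np.array(mid)
print("edges",np.median(np.diff(mid,axis=1)),"axis fit x=m*y+b",np.polyfit(ys,mid.mean(1),1),np.std(mid.mean(1)))
t=W[160:205,350:366].reshape(-1,3);t=t[t[:,2]>.2];print("top end y",np.percentile(t[:,1],[0,2,10]))
g=W[170:200,268:290].reshape(-1,3);g=g[g[:,2]>.14];print("low end y max",np.percentile(g[:,1],[90,98,100]))
# scale platform: grey, by colour; box white
s=W[180:255,100:165].reshape(-1,3);s=s[(s[:,2]>.022)&(s[:,2]<.04)]
r=rect(s[:,:2]);print("scale all",r)
hsv=cv2.cvtColor(p.astype(np.uint8),cv2.COLOR_RGB2HSV)
m=(Z>.022)&(Z<.042);m[:, :100]=0;m[:,185:]=0;m[:170]=0;m[260:]=0
m2=cv2.morphologyEx(m.astype(np.uint8),cv2.MORPH_OPEN,np.ones((25,25)))
print("scale open",rect(W[m2>0][:,:2]),W[m2>0].mean(0))
E
```

```text
[288. 247.] 69 [ 0.448  -0.0466  0.034 ] 0.037155698635295345
[314.0411 249.5479] 73 [ 0.4423 -0.1271  0.034 ] 0.03734001018715305
[338.6364 249.7532] 77 [ 0.4436 -0.203   0.034 ] 0.037458555105574075
[370.3457 252.5432] 81 [ 0.4376 -0.3012  0.034 ] 0.03749726295534504
[395.443 251.962] 79 [ 0.4414 -0.379   0.034 ] 0.03666275795830361
floor z=a+b*y [ 0.166  -0.4001] rms 0.002605309526170796
edges 0.048119262792642115 axis fit x=m*y+b [-0.072   0.6155] 0.002609035595852935
top end y [-0.2248 -0.222  -0.2196]
low end y max [0.0018 0.007  0.0076]
scale all (array([549.7525, 407.5647]), array([168.6119, 208.8182]), 77.29053497314453)
scale open (array([0., 0.]), array([0., 0.]), 0.0) [nan nan nan]<stdin>:27: RuntimeWarning: Mean of empty slice.
  ret = um.true_divide(
```

```bash
cat >> h.py <<'E'
def plan(*wps,start=None):
    """each wp (x,y,z,yaw of tool y deg); prints units per leg"""
    s=get_state()
    if start is None:
        w,x,y,z=s["ee_rot"];ty=np.array([2*(x*y-w*z),1-2*(x*x+z*z)]);start=(*s["position"],np.degrees(np.arctan2(ty[1],ty[0])))
        print("now",np.round(start,4),"q",np.round(s["qpos"],2),"t",round(s["clock"],1),"w",s["width"],"F",np.round(s["contact_force"],1))
    for t in wps:
        a=np.radians(start[3]);Y=np.array([np.cos(a),np.sin(a)]);X=np.array([-Y[1],Y[0]])
        d=np.array(t[:2])-start[:2];u=np.array([d@X,d@Y,start[2]-t[2]])/.025
        print("to",np.round(t,4),"units",np.round(u,2),"turn",round((start[3]-t[3])/6,2));start=t
E
python3 - <<'E'
from h import *
L=(.628,-.173)
plan((.448,-.0466,.20,94.1),(.448,-.0466,.038,94.1),(.448,-.0466,.32,94.1),(*L,.32,94.1),(*L,.279,94.1))
E
```

```text
now [ 0.2503  0.5172  0.2526 64.1683] q [ 1.    0.28  1.51  0.    1.36 -0.12] t 0.1 w 0.08566541613353078 F [0.4 0.4 0. ]
to [ 4.48e-01 -4.66e-02  2.00e-01  9.41e+01] units [-16.94 -16.85   2.11] turn -4.99
to [ 4.48e-01 -4.66e-02  3.80e-02  9.41e+01] units [0.   0.   6.48] turn 0.0
to [ 4.48e-01 -4.66e-02  3.20e-01  9.41e+01] units [  0.     0.   -11.28] turn 0.0
to [ 0.628 -0.173  0.32  94.1  ] units [-6.82 -5.56  0.  ] turn 0.0
to [ 0.628 -0.173  0.279 94.1  ] units [0.   0.   1.64] turn 0.0
```

Request:
drive_tool([
  [-1,-1,0,-0.7],
  [-2,-2,0,-1.4],
  [-3,-3,0.2,-2.1],
  [-4,-4,0.4,-2.8],
  [-5,-5,0.6,-3.5],
  [-6,-6,0.8,-4.2],
  [-7,-7,1,-5],
  [-7,-7,1,-5],
], grip=60, newtons=30)

```text
clock: 0.82
position: [0.3322, 0.2783, 0.2272]
ee_rot: [-0.001, -0.035, 0.999, -0.003]
contact_force: [-0.4, -1.2, -0.3]
width: 0.0599
gripper_force: 0.0
```

Run:
```python
from h import *
plan((.448,-.0466,.15,94.1))
```

```text
now [ 0.3322  0.2783  0.2272 94.0454] q [ 0.54  0.08  1.82 -0.    1.24 -1.1 ] t 0.8 w 0.05987944772312158 F [-0.4 -1.2 -0.3]
to [ 4.48e-01 -4.66e-02  1.50e-01  9.41e+01] units [ -3.7  -13.29   3.09] turn -0.01
```

Request:
drive_tool([
  [-0.5,-1.6,0,0],
  [-1,-3.2,0,0],
  [-1.5,-4.8,0,0],
  [-2,-6.5,0,0],
  [-2.4,-8.2,0.5,0],
  [-2.8,-9.9,1.2,0],
  [-3.2,-11.6,2,0],
  [-3.7,-13.2,3,0],
])

```text
clock: 1.48
position: [0.4412, -0.0193, 0.1658]
ee_rot: [0.001, -0.036, 0.999, -0.0]
contact_force: [1.5, 0.5, -0.3]
width: 0.06
gripper_force: 0.0
```

Request:
drive_tool([
  [0,-0.1,0.6,0],
  [0,-0.1,1.4,0],
  [0,-0.1,2.2,0],
  [0,-0.1,2.8,0],
  [0,-0.1,2.8,0],
  [0,-0.1,2.8,0],
  [0,-0.1,2.8,0],
  [0,-0.1,2.8,0],
])

```text
clock: 2.15
position: [0.4415, -0.0199, 0.0968]
ee_rot: [0.001, -0.037, 0.999, -0.0]
contact_force: [0.3, -0.3, 0.7]
width: 0.0599
gripper_force: 0.0
```

Run:
```python
from h import *
plan((.448,-.0466,.038,94.1))
```

```text
now [ 4.41500e-01 -1.99000e-02  9.68000e-02  9.41837e+01] q [-0.2   0.23  2.01  0.    0.89 -1.85] t 2.1 w 0.05990183869044816 F [ 0.3 -0.3  0.7]
to [ 4.48e-01 -4.66e-02  3.80e-02  9.41e+01] units [-0.18 -1.08  2.35] turn 0.01
```

Request:
drive_tool([
  [-0.1,-0.6,0,0],
  [-0.18,-1.08,0.3,0],
  [-0.18,-1.08,0.9,0],
  [-0.18,-1.08,1.5,0],
  [-0.18,-1.08,2.1,0],
  [-0.18,-1.08,2.35,0],
  [-0.18,-1.08,2.35,0],
  [-0.18,-1.08,2.35,0],
])

```text
clock: 2.82
position: [0.4472, -0.0468, 0.0371]
ee_rot: [0.0, -0.036, 0.999, -0.0]
contact_force: [0.1, 0.4, 0.7]
width: 0.0602
gripper_force: 0.0
```

Request:
drive_tool([
  [0,0,0,0],
  [0,0,0,0],
  [0,0,0,0],
  [0,0,0,0],
  [0,0,0,0],
  [0,0,0,0],
  [0,0,-0.4,0],
  [0,0,-1,0],
], grip=20, newtons=30)

```text
clock: 3.48
position: [0.4458, -0.0463, 0.0614]
ee_rot: [-0.001, -0.036, 0.999, 0.0]
contact_force: [0.8, 0.0, -1.1]
width: 0.0286
gripper_force: 29.7
```

Run:
```python
from h import *
plan((.448,-.0466,.32,94.1),(.628,-.173,.32,94.1),(.628,-.173,.279,94.1))
```

```text
now [ 4.45800e-01 -4.63000e-02  6.14000e-02  9.41765e+01] q [-0.26  0.29  2.04  0.    0.81 -1.9 ] t 3.5 w 0.028600945842778648 F [ 0.8  0.  -1.1]
to [ 4.48e-01 -4.66e-02  3.20e-01  9.41e+01] units [ -0.09  -0.02 -10.34] turn 0.01
to [ 0.628 -0.173  0.32  94.1  ] units [-6.82 -5.56  0.  ] turn 0.0
to [ 0.628 -0.173  0.279 94.1  ] units [0.   0.   1.64] turn 0.0
```

Request:
drive_tool([
  [0,0,-1.4,0],
  [0,0,-2.8,0],
  [0,0,-4.2,0],
  [0,0,-5.6,0],
  [0,0,-7,0],
  [0,0,-8.4,0],
  [0,0,-9.6,0],
  [0,0,-10.4,0],
])

```text
clock: 4.15
position: [0.4475, -0.0467, 0.3255]
ee_rot: [0.003, -0.036, 0.999, -0.001]
contact_force: [0.5, 0.1, -0.8]
width: 0.0289
gripper_force: 29.8
```

Request:
drive_tool([
  [-1,-1,0,0],
  [-2,-2,0,0],
  [-3.2,-3,0,0],
  [-4.4,-4,0,0],
  [-5.6,-5,0,0],
  [-6.8,-5.6,0,0],
  [-6.8,-5.6,0,0],
  [-6.8,-5.6,0,0],
])

```text
clock: 4.82
position: [0.6275, -0.1746, 0.3199]
ee_rot: [-0.001, -0.036, 0.999, 0.001]
contact_force: [-0.0, 0.9, -0.9]
width: 0.029
gripper_force: 29.8
```

Run:
```python
from h import *
plan((.628,-.173,.279,94.1))
p,W,o=pots("pics/t1.png")
for x in o: print(*x)
s,_=eyes.get_image("scene");cv2.imwrite("pics/s1.png",cv2.resize(s[130:300,100:330,::-1],(690,510),interpolation=2))
```

```text
now [ 0.6275 -0.1746  0.3199 94.1337] q [-0.38  0.37  1.2   0.    1.57 -2.02] t 4.8 w 0.02898247716873767 F [-0.   0.9 -0.9]
to [ 0.628 -0.173  0.279 94.1  ] units [-0.03  0.06  1.64] turn 0.01
[395.44303797 251.96202532] 79 [ 0.44141398 -0.3789937   0.034     ] 0.036666554185231376
```

View pics/s1.png

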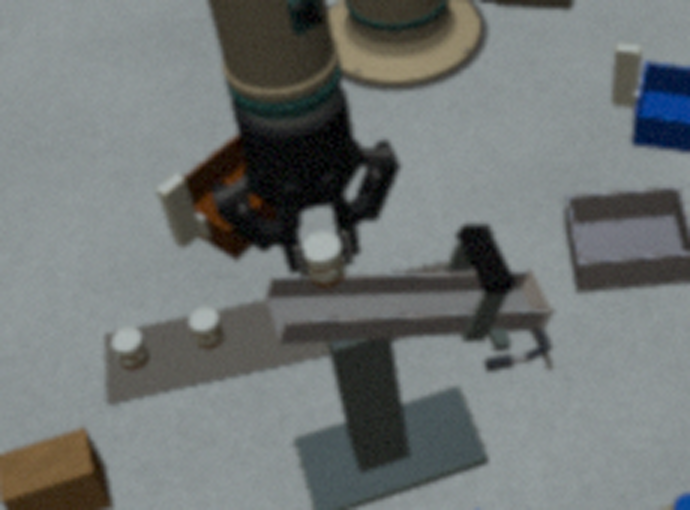

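The crop shows the pot gripped at about (322,250), just above the upper trough. I'll lower it, release it and lift away.

Request:
drive_tool([
  [0,0,0.5,0],
  [0,0,1,0],
  [0,0,1.4,0],
  [0,0,1.6,0],
  [0,0,1.6,0],
  [0,0,1.6,0],
  [0,0,1.6,0],
  [0,0,1.6,0],
])

```text
clock: 5.58
position: [0.6269, -0.174, 0.2829]
ee_rot: [0.001, -0.036, 0.999, -0.0]
contact_force: [0.0, 0.8, -0.3]
width: 0.0284
gripper_force: 29.8
```

Request:
drive_tool([
  [0,0,0,0],
  [0,0,0,0],
  [0,0,0,0],
  [0,0,0,0],
  [0,0,-0.5,0],
  [0,0,-1.1,0],
  [0,0,-1.8,0],
  [0,0,-2.4,0],
], grip=48)

```text
clock: 6.25
position: [0.6267, -0.174, 0.3429]
ee_rot: [0.0, -0.036, 0.999, -0.0]
contact_force: [1.2, -0.1, 0.7]
width: 0.0479
gripper_force: 0.0
```

Run:
```python
from h import *
plan((.4423,-.1271,.33,94.1),(.4423,-.1271,.037,94.1),(.4423,-.1271,.32,94.1),(.628,-.173,.32,94.1))
s,_=eyes.get_image("scene");cv2.imwrite("pics/s2.png",cv2.resize(s[180:300,170:330,::-1],(640,480),interpolation=2))
```

```text
now [ 0.6267 -0.174   0.3429 94.1688] q [-0.38  0.36  1.16  0.    1.62 -2.02] t 6.2 w 0.047909077531277815 F [ 1.2 -0.1  0.7]
to [ 0.4423 -0.1271  0.33   94.1   ] units [7.22 2.41 0.52] turn 0.01
to [ 4.423e-01 -1.271e-01  3.700e-02  9.410e+01] units [ 0.    0.   11.72] turn 0.0
to [ 0.4423 -0.1271  0.32   94.1   ] units [  0.     0.   -11.32] turn 0.0
to [ 0.628 -0.173  0.32  94.1  ] units [-7.28 -2.36  0.  ] turn 0.0
```

View pics/s2.png

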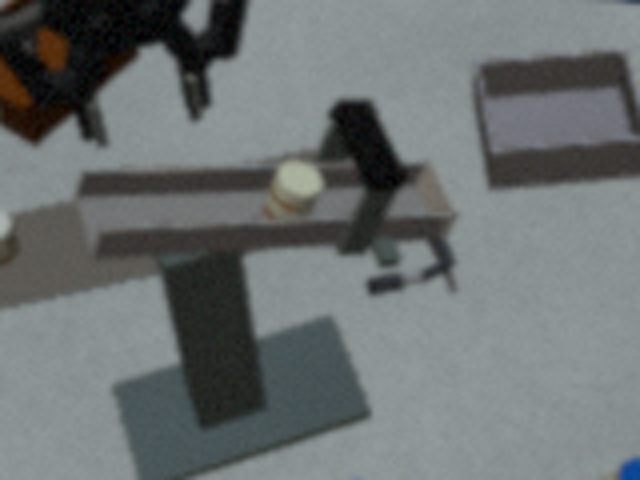

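The first pot is in the trough at crop (297,185) and is sliding down. I'll move to a viewing spot and check the remaining pots before each grasp.

Request:
drive_tool([
  [1,0.5,0,0],
  [2,1.5,0,0],
  [3.2,2.6,0,0],
  [4.2,3.8,0,0],
  [5.2,5.2,0.2,0],
  [6.2,6.6,0.4,0],
  [6.9,8,0.5,0],
  [6.9,8.7,0.5,0],
], grip=60)

```text
clock: 6.97
position: [0.4335, 0.0335, 0.3289]
ee_rot: [-0.002, -0.037, 0.999, 0.001]
contact_force: [-0.0, -0.3, -0.9]
width: 0.0596
gripper_force: 0.0
```

Request:
drive_tool([
  [0,0,0,0],
  [0,0,0,0],
  [0,0,0,0],
  [0,0,0,0],
  [0,0,0,0],
  [0,0,0,0],
  [0,0,0,0],
  [0,0,0,0],
])

```text
clock: 7.63
position: [0.439, 0.03, 0.3293]
ee_rot: [-0.0, -0.036, 0.999, 0.0]
contact_force: [0.5, 0.7, -0.1]
width: 0.0597
gripper_force: 0.0
```

```bash
cat >> h.py <<'E'
def chk(i=None,save=None):
    np.set_printoptions(precision=4,suppress=True)
    p,W,o=pots(save)
    for x in o: print(*x)
    c=W[160:205,268:362];f=c[...,2]-(.166-.4*c[...,1])
    m=(f>.028)&(f<.055)&(np.abs(c[...,0]-.6155+.072*c[...,1])<.025)
    for k,a,l in blobs(m,12,900): print("in chute y",np.nanmedian(c[l][:,1]).round(3),a)
    if i is not None:
        x,y=o[i][2][:2];plan((x,y,.13,94.1),(x,y,.037,94.1),(x,y,.32,94.1),(.628,-.173,.32,94.1))
E
python3 - <<'E'
from h import *
chk(0)
E
```

```text
[313.8684 249.5   ] 76 [ 0.4424 -0.1265  0.034 ] 0.03719674799448752
[338.6494 249.7792] 77 [ 0.4435 -0.2031  0.034 ] 0.03727676179560914
[370.4231 252.5385] 78 [ 0.4376 -0.3014  0.034 ] 0.03655333432902945
[395.4    251.9875] 80 [ 0.4413 -0.3789  0.034 ] 0.037151460998447954
in chute y -0.006 98
now [ 0.4389  0.0302  0.3293 94.133 ] q [-0.09  0.03  1.62  0.    1.49 -1.73] t 7.7 w 0.060508315996323524 F [0.9 0.  0.4]
to [ 0.4424 -0.1265  0.13   94.1   ] units [ 0.31 -6.26  7.97] turn 0.01
to [ 0.4424 -0.1265  0.037  94.1   ] units [0.   0.   3.72] turn 0.0
to [ 0.4424 -0.1265  0.32   94.1   ] units [  0.     0.   -11.32] turn 0.0
to [ 0.628 -0.173  0.32  94.1  ] units [-7.27 -2.38  0.  ] turn 0.0
```

Request:
drive_tool([
  [0.3,-1.4,0,0],
  [0.3,-2.8,0.6,0],
  [0.3,-4.2,1.6,0],
  [0.3,-5.4,2.8,0],
  [0.3,-6.25,4,0],
  [0.3,-6.25,5.2,0],
  [0.3,-6.25,6,0],
  [0.3,-6.25,6,0],
])

```text
clock: 8.35
position: [0.4397, -0.1253, 0.1754]
ee_rot: [-0.004, -0.036, 0.999, 0.002]
contact_force: [-0.9, -0.1, 0.0]
width: 0.06
gripper_force: 0.0
```

Request:
drive_tool([
  [0,0,0.8,0],
  [0,0,2,0],
  [0,0,3.2,0],
  [0,0,4.2,0],
  [0,0,5.2,0],
  [0,0,5.7,0],
  [0,0,5.7,0],
  [0,0,5.7,0],
])

```text
clock: 9.02
position: [0.4435, -0.1261, 0.0376]
ee_rot: [0.0, -0.037, 0.999, -0.0]
contact_force: [0.6, -0.4, 1.0]
width: 0.06
gripper_force: 0.0
```

Request:
drive_tool([
  [0,0,0,0],
  [0,0,0,0],
  [0,0,0,0],
  [0,0,0,0],
  [0,0,0,0],
  [0,0,0,0],
  [0,0,0,0],
  [0,0,-0.5,0],
], grip=20)

```text
clock: 9.68
position: [0.4421, -0.1256, 0.0493]
ee_rot: [-0.001, -0.036, 0.999, 0.0]
contact_force: [0.1, -0.6, 0.5]
width: 0.0289
gripper_force: 29.8
```

Request:
drive_tool([
  [0,0,-1.4,0],
  [0,0,-2.8,0],
  [0,0,-4.2,0],
  [0,0,-5.6,0],
  [0,0,-7,0],
  [0,0,-8.4,0],
  [0,0,-9.8,0],
  [0,0,-10.8,0],
])

```text
clock: 10.35
position: [0.4429, -0.126, 0.3238]
ee_rot: [0.003, -0.036, 0.999, -0.001]
contact_force: [1.0, -0.7, -0.6]
width: 0.0291
gripper_force: 29.8
```

Request:
drive_tool([
  [-1,-0.4,0,0],
  [-2.2,-0.8,0,0],
  [-3.4,-1.2,0,0],
  [-4.6,-1.6,0,0],
  [-5.8,-2,0,0],
  [-7.2,-2.4,0,0],
  [-7.26,-2.4,0,0],
  [-7.26,-2.4,0,0],
])

```text
clock: 11.02
position: [0.6292, -0.1728, 0.3184]
ee_rot: [-0.001, -0.037, 0.999, 0.0]
contact_force: [-1.0, -0.5, -0.7]
width: 0.0286
gripper_force: 29.8
```

Run:
```python
from h import *
plan((.628,-.173,.28,94.1),(.44,.03,.33,94.1))
```

```text
now [ 0.6292 -0.1728  0.3184 94.1925] q [-0.37  0.37  1.2   0.    1.57 -2.02] t 11.0 w 0.028569786442880916 F [-1.  -0.5 -0.7]
to [ 0.628 -0.173  0.28  94.1  ] units [ 0.05 -0.01  1.54] turn 0.02
to [4.40e-01 3.00e-02 3.30e-01 9.41e+01] units [ 6.92  8.64 -2.  ] turn 0.0
```

Request:
drive_tool([
  [0.05,0,0.5,0],
  [0.05,0,1,0],
  [0.05,0,1.4,0],
  [0.05,0,1.55,0],
  [0.05,0,1.55,0],
  [0.05,0,1.55,0],
  [0.05,0,1.55,0],
  [0.05,0,1.55,0],
])

```text
clock: 11.68
position: [0.627, -0.1728, 0.2817]
ee_rot: [0.001, -0.036, 0.999, -0.0]
contact_force: [0.3, -0.5, 1.1]
width: 0.0284
gripper_force: 29.8
```

Request:
drive_tool([
  [0,0,0,0],
  [0,0,0,0],
  [0,0,0,0],
  [0,0,0,0],
  [0,0,-0.5,0],
  [0,0,-1.1,0],
  [0,0,-1.8,0],
  [0,0,-2.4,0],
], grip=48)

```text
clock: 12.35
position: [0.6269, -0.1727, 0.3416]
ee_rot: [0.0, -0.036, 0.999, -0.0]
contact_force: [-0.2, -0.6, -0.5]
width: 0.048
gripper_force: 0.0
```

Request:
drive_tool([
  [1,0.5,0,0],
  [2,1.5,0,0],
  [3.2,2.6,0,0],
  [4.4,3.8,0,0],
  [5.6,5.2,0.2,0],
  [6.9,6.6,0.4,0],
  [6.9,7.4,0.4,0],
  [6.9,7.4,0.4,0],
], grip=60)

```text
clock: 13.02
position: [0.4376, 0.0035, 0.3312]
ee_rot: [-0.0, -0.038, 0.999, 0.002]
contact_force: [-0.5, 0.3, -0.0]
width: 0.0602
gripper_force: 0.0
```

Run:
```python
from h import *
chk(0)
```

```text
[338.5897 249.7949] 78 [ 0.4435 -0.2029  0.034 ] 0.03706877012715189
[370.4    252.5125] 80 [ 0.4377 -0.3014  0.034 ] 0.03731334503732629
[395.3086 251.9506] 81 [ 0.4414 -0.3786  0.034 ] 0.03723191184255822
in chute y -0.012 130
now [ 0.4398  0.0012  0.3314 94.3685] q [-0.16  0.03  1.62  0.    1.49 -1.8 ] t 13.1 w 0.05989397626482299 F [ 0.6 -0.7  0.1]
to [ 0.4435 -0.2029  0.13   94.1   ] units [ 0.47 -8.15  8.05] turn 0.04
to [ 0.4435 -0.2029  0.037  94.1   ] units [0.   0.   3.72] turn 0.0
to [ 0.4435 -0.2029  0.32   94.1   ] units [  0.     0.   -11.32] turn 0.0
to [ 0.628 -0.173  0.32  94.1  ] units [-7.45  0.67  0.  ] turn 0.0
```

Request:
drive_tool([
  [0.4,-1.4,0,0],
  [0.45,-2.8,0.5,0],
  [0.45,-4.2,1.3,0],
  [0.45,-5.6,2.2,0],
  [0.45,-7,3.2,0],
  [0.45,-8.15,4.4,0],
  [0.45,-8.15,5.4,0],
  [0.45,-8.15,6,0],
])

```text
clock: 13.73
position: [0.4442, -0.2075, 0.1775]
ee_rot: [-0.002, -0.034, 0.999, 0.001]
contact_force: [-0.5, 0.7, 0.5]
width: 0.0599
gripper_force: 0.0
```

Request:
drive_tool([
  [0,0,0.6,0],
  [0,0,1.8,0],
  [0,0,3,0],
  [0,0,4.2,0],
  [0,0,5.2,0],
  [0,0,5.75,0],
  [0,0,5.75,0],
  [0,0,5.75,0],
])

```text
clock: 14.4
position: [0.4451, -0.2057, 0.0362]
ee_rot: [-0.001, -0.036, 0.999, 0.0]
contact_force: [-0.3, -0.5, -0.1]
width: 0.0596
gripper_force: 0.0
```

Request:
drive_tool([
  [0,0,0,0],
  [0,0,0,0],
  [0,0,0,0],
  [0,0,0,0],
  [0,0,0,0],
  [0,0,0,0],
  [0,0,0,0],
  [0,0,-0.5,0],
], grip=20)

```text
clock: 15.07
position: [0.444, -0.2041, 0.0488]
ee_rot: [-0.001, -0.036, 0.999, 0.001]
contact_force: [-1.2, 0.3, -0.2]
width: 0.029
gripper_force: 29.8
```

Request:
drive_tool([
  [0,0,-1.4,0],
  [0,0,-2.8,0],
  [0,0,-4.2,0],
  [0,0,-5.6,0],
  [0,0,-7,0],
  [0,0,-8.4,0],
  [0,0,-9.8,0],
  [0,0,-10.8,0],
])

```text
clock: 15.73
position: [0.4451, -0.2046, 0.323]
ee_rot: [0.002, -0.037, 0.999, -0.001]
contact_force: [1.4, -0.4, -0.3]
width: 0.0286
gripper_force: 29.8
```

Request:
drive_tool([
  [-1,0.1,0,0],
  [-2.2,0.2,0,0],
  [-3.4,0.3,0,0],
  [-4.6,0.4,0,0],
  [-5.8,0.5,0,0],
  [-7.2,0.65,0,0],
  [-7.45,0.65,0,0],
  [-7.45,0.65,0,0],
])

```text
clock: 16.4
position: [0.631, -0.1742, 0.3179]
ee_rot: [-0.001, -0.037, 0.999, 0.0]
contact_force: [0.2, -0.5, -1.0]
width: 0.0292
gripper_force: 29.8
```

Run:
```python
from h import *
plan((.628,-.173,.28,94.1),(.44,.03,.33,94.1))
```

```text
now [ 0.631  -0.1742  0.3179 94.2848] q [-0.38  0.38  1.2   0.    1.57 -2.02] t 16.4 w 0.029165711879262594 F [ 0.2 -0.5 -1. ]
to [ 0.628 -0.173  0.28  94.1  ] units [0.12 0.06 1.52] turn 0.03
to [4.40e-01 3.00e-02 3.30e-01 9.41e+01] units [ 6.92  8.64 -2.  ] turn 0.0
```

Request:
drive_tool([
  [0.12,0.05,0.5,0],
  [0.12,0.05,1,0],
  [0.12,0.05,1.4,0],
  [0.12,0.05,1.5,0],
  [0.12,0.05,1.5,0],
  [0.12,0.05,1.5,0],
  [0.12,0.05,1.5,0],
  [0.12,0.05,1.5,0],
])

```text
clock: 17.07
position: [0.6265, -0.1741, 0.2828]
ee_rot: [0.001, -0.036, 0.999, -0.0]
contact_force: [-0.3, 0.8, -0.7]
width: 0.029
gripper_force: 29.8
```

Request:
drive_tool([
  [0,0,0,0],
  [0,0,0,0],
  [0,0,0,0],
  [0,0,0,0],
  [0,0,-0.5,0],
  [0,0,-1.1,0],
  [0,0,-1.8,0],
  [0,0,-2.4,0],
], grip=48)

```text
clock: 17.73
position: [0.6264, -0.174, 0.3429]
ee_rot: [0.0, -0.036, 0.999, -0.0]
contact_force: [0.1, -0.4, 0.1]
width: 0.0477
gripper_force: 0.0
```

Request:
drive_tool([
  [1,0.5,0,0],
  [2,1.5,0,0],
  [3.2,2.6,0,0],
  [4.4,3.8,0,0],
  [5.6,4.4,0.2,0],
  [6.9,4.4,0.4,0],
  [6.9,4.4,0.4,0],
  [6.9,4.4,0.4,0],
], grip=60)

```text
clock: 18.4
position: [0.4449, -0.0763, 0.3325]
ee_rot: [0.001, -0.036, 0.999, -0.0]
contact_force: [1.0, -0.2, 0.5]
width: 0.0595
gripper_force: 0.0
```

Run:
```python
from h import *
chk(0)
```

```text
[370.5867 252.56  ] 75 [ 0.4376 -0.302   0.034 ] 0.037035274268942854
[395.4615 251.9744] 78 [ 0.4414 -0.3791  0.034 ] 0.03681205164707784
in chute y -0.067 61
in chute y -0.012 129
now [ 0.4465 -0.0768  0.3326 94.1589] q [-0.32  0.05  1.59  0.    1.5  -1.97] t 18.4 w 0.060050685728671414 F [ 0.7 -0.5  0.3]
to [ 0.4376 -0.302   0.13   94.1   ] units [ 1.01 -8.96  8.11] turn 0.01
to [ 0.4376 -0.302   0.037  94.1   ] units [0.   0.   3.72] turn 0.0
to [ 0.4376 -0.302   0.32   94.1   ] units [  0.     0.   -11.32] turn 0.0
to [ 0.628 -0.173  0.32  94.1  ] units [-7.97  4.6   0.  ] turn 0.0
```

Request:
drive_tool([
  [0.4,-1.4,0,0],
  [0.7,-2.8,0.4,0],
  [1,-4.2,1,0],
  [1,-5.6,1.8,0],
  [1,-7,2.8,0],
  [1,-8.4,3.8,0],
  [1,-9,5,0],
  [1,-9,6,0],
])

```text
clock: 19.12
position: [0.4395, -0.3086, 0.1796]
ee_rot: [0.001, -0.035, 0.999, -0.001]
contact_force: [0.3, -0.1, 0.2]
width: 0.0602
gripper_force: 0.0
```

Request:
drive_tool([
  [0,0,0.4,0],
  [0,0,1.6,0],
  [0,0,2.8,0],
  [0,0,4,0],
  [0,0,5.2,0],
  [0,0,5.8,0],
  [0,0,5.8,0],
  [0,0,5.8,0],
])

```text
clock: 19.78
position: [0.4387, -0.3032, 0.0368]
ee_rot: [-0.0, -0.037, 0.999, 0.0]
contact_force: [1.5, -0.2, 0.5]
width: 0.0599
gripper_force: 0.0
```

Request:
drive_tool([
  [0,0,0,0],
  [0,0,0,0],
  [0,0,0,0],
  [0,0,0,0],
  [0,0,0,0],
  [0,0,0,0],
  [0,0,0,0],
  [0,0,-0.5,0],
], grip=20)

```text
clock: 20.45
position: [0.4371, -0.3024, 0.049]
ee_rot: [-0.001, -0.036, 0.999, 0.001]
contact_force: [0.3, 0.3, -0.9]
width: 0.029
gripper_force: 29.8
```

Request:
drive_tool([
  [0,0,-1.4,0],
  [0,0,-2.8,0],
  [0,0,-4.2,0],
  [0,0,-5.6,0],
  [0,0,-7,0],
  [0,0,-8.4,0],
  [0,0,-9.8,0],
  [0,0,-10.8,0],
])

```text
clock: 21.12
position: [0.4379, -0.3031, 0.3235]
ee_rot: [0.002, -0.036, 0.999, -0.002]
contact_force: [-0.3, -0.5, -1.4]
width: 0.029
gripper_force: 29.8
```

Request:
drive_tool([
  [-1,0.6,0,0],
  [-2.2,1.2,0,0],
  [-3.4,1.9,0,0],
  [-4.6,2.6,0,0],
  [-5.8,3.4,0,0],
  [-7,4.1,0,0],
  [-7.9,4.6,0,0],
  [-7.9,4.6,0,0],
])

```text
clock: 21.78
position: [0.63, -0.1704, 0.3187]
ee_rot: [0.001, -0.039, 0.999, 0.001]
contact_force: [1.0, -0.3, -0.6]
width: 0.0287
gripper_force: 29.8
```

Run:
```python
from h import *
plan((.628,-.173,.28,94.1),(.44,.03,.33,94.1))
```

```text
now [ 0.63   -0.1704  0.3187 94.4279] q [-0.37  0.37  1.21  0.    1.56 -2.02] t 21.8 w 0.028693162978430126 F [ 1.  -0.3 -0.6]
to [ 0.628 -0.173  0.28  94.1  ] units [ 0.09 -0.1   1.55] turn 0.05
to [4.40e-01 3.00e-02 3.30e-01 9.41e+01] units [ 6.92  8.64 -2.  ] turn 0.0
```

Request:
drive_tool([
  [0.05,-0.05,0.5,0],
  [0.05,-0.05,1,0],
  [0.05,-0.05,1.4,0],
  [0.05,-0.05,1.5,0],
  [0.05,-0.05,1.5,0],
  [0.05,-0.05,1.5,0],
  [0.05,-0.05,1.5,0],
  [0.05,-0.05,1.5,0],
])

```text
clock: 22.45
position: [0.6255, -0.1756, 0.2829]
ee_rot: [0.001, -0.036, 0.999, -0.0]
contact_force: [-0.1, 0.1, 0.1]
width: 0.0291
gripper_force: 29.8
```

Request:
drive_tool([
  [0,0,0,0],
  [0,0,0,0],
  [0,0,0,0],
  [0,0,0,0],
  [0,0,-0.5,0],
  [0,0,-1.1,0],
  [0,0,-1.8,0],
  [0,0,-2.4,0],
], grip=48)

```text
clock: 23.12
position: [0.6253, -0.1753, 0.3429]
ee_rot: [0.0, -0.036, 0.999, -0.0]
contact_force: [-0.1, 1.1, 0.5]
width: 0.0481
gripper_force: 0.0
```

Request:
drive_tool([
  [1,0,0,0],
  [2.2,0,0,0],
  [3.4,0,0,0],
  [4.6,0,0,0],
  [5.8,0,0.2,0],
  [7.2,0,0.4,0],
  [7.2,0,0.4,0],
  [7.2,0,0.4,0],
], grip=60)

```text
clock: 23.78
position: [0.4442, -0.1882, 0.3323]
ee_rot: [0.0, -0.036, 0.999, -0.0]
contact_force: [0.7, -0.4, 0.9]
width: 0.0596
gripper_force: 0.0
```

Run:
```python
from h import *
chk(-1)
```

```text
in chute y -0.083 159
in chute y -0.012 127Traceback (most recent call last):
  File "<stdin>", line 2, in <module>
  File "h.py", line 47, in chk
    x,y=o[i][2][:2];plan((x,y,.13,94.1),(x,y,.037,94.1),(x,y,.32,94.1),(.628,-.173,.32,94.1))
        ~^^^
IndexError: list index out of range
```

Run:
```python
from h import *
p,W,o=pots("pics/t5.png",roi=(215,330,290,450))
for x in o: print(*x)
```

```text
[359.52777778 304.99305556] 288 [ 0.27748913 -0.2688754   0.034     ] 0.04686738552489726
[331.78787879 321.12121212] 33 [ 0.22723638 -0.18471456  0.034     ] 0.0492117404077165
```

View pics/t5.png

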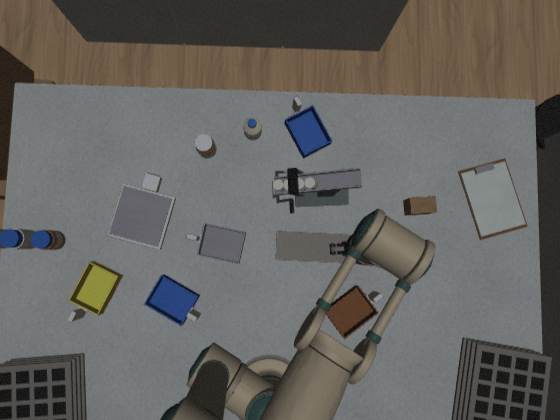

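The arm covers the last pot in the top view. In the chute, pots show at (279,184), (309,183) and (322,182), with one under the bar. I'll find the last pot with the scene camera.

Run:
```python
from h import *
p,d=eyes.get_image("scene");W=cloud("scene",d)
m=np.zeros((420,560),bool);m[215:275,110:185]=(W[215:275,110:185,2]>.033)&(W[215:275,110:185,2]<.06)&(p[215:275,110:185].min(-1)>110)
for c,a,l in blobs(m,10,300): print(c,a,onz("scene",*c,.037),np.nanmedian(W[l],0))
x,y=.4413,-.379
plan((x,y,.13,94.1),(x,y,.037,94.1),(x,y,.32,94.1),(.628,-.173,.32,94.1))
```

```text
[141.68852459 243.04918033] 61 [ 0.44066257 -0.38088156  0.037     ] [ 0.44263297 -0.38001161  0.03852458]
now [ 0.4469 -0.1887  0.3324 94.186 ] q [-0.54  0.1   1.54  0.    1.5  -2.19] t 23.9 w 0.05950981782980667 F [ 0.8 -0.8 -0.4]
to [ 0.4413 -0.379   0.13   94.1   ] units [ 0.78 -7.58  8.1 ] turn 0.01
to [ 4.413e-01 -3.790e-01  3.700e-02  9.410e+01] units [0.   0.   3.72] turn 0.0
to [ 0.4413 -0.379   0.32   94.1   ] units [  0.     0.   -11.32] turn 0.0
to [ 0.628 -0.173  0.32  94.1  ] units [-8.04  7.68  0.  ] turn 0.0
```

Request:
drive_tool([
  [0.4,-1.4,0,0],
  [0.75,-2.8,0.5,0],
  [0.75,-4.2,1.3,0],
  [0.75,-5.6,2.2,0],
  [0.75,-7,3.2,0],
  [0.75,-7.6,4.4,0],
  [0.75,-7.6,5.4,0],
  [0.75,-7.6,6,0],
])

```text
clock: 24.6
position: [0.4411, -0.3801, 0.1778]
ee_rot: [-0.001, -0.036, 0.999, 0.002]
contact_force: [-1.2, 0.1, -0.7]
width: 0.0601
gripper_force: 0.0
```

Request:
drive_tool([
  [0,0,0.4,0],
  [0,0,1.6,0],
  [0,0,2.8,0],
  [0,0,4,0],
  [0,0,5.2,0],
  [0,0,5.8,0],
  [0,0,5.8,0],
  [0,0,5.8,0],
])

```text
clock: 25.27
position: [0.4418, -0.3793, 0.0365]
ee_rot: [-0.0, -0.037, 0.999, 0.0]
contact_force: [0.7, -0.2, -0.5]
width: 0.0598
gripper_force: 0.0
```

Request:
drive_tool([
  [0,0,0,0],
  [0,0,0,0],
  [0,0,0,0],
  [0,0,0,0],
  [0,0,0,0],
  [0,0,0,0],
  [0,0,0,0],
  [0,0,-0.5,0],
], grip=20)

```text
clock: 25.93
position: [0.4402, -0.3785, 0.0488]
ee_rot: [-0.001, -0.036, 0.999, 0.001]
contact_force: [-0.5, 0.3, -0.4]
width: 0.0288
gripper_force: 29.7
```

Request:
drive_tool([
  [0,0,-1.4,0],
  [0,0,-2.8,0],
  [0,0,-4.2,0],
  [0,0,-5.6,0],
  [0,0,-7,0],
  [0,0,-8.4,0],
  [0,0,-9.8,0],
  [0,0,-10.8,0],
])

```text
clock: 26.6
position: [0.4409, -0.3794, 0.3235]
ee_rot: [0.001, -0.036, 0.999, -0.002]
contact_force: [-0.9, -0.5, 0.4]
width: 0.0288
gripper_force: 29.7
```

Request:
drive_tool([
  [-1,0.9,0,0],
  [-2,1.9,0,0],
  [-3,2.9,0,0],
  [-4,3.9,0,0],
  [-5,4.9,0,0],
  [-6,5.8,0,0],
  [-7,6.7,0,0],
  [-7.9,7.6,0,0],
])

```text
clock: 27.27
position: [0.6248, -0.1738, 0.3197]
ee_rot: [0.0, -0.037, 0.999, -0.0]
contact_force: [-0.2, -0.1, -0.1]
width: 0.0288
gripper_force: 29.8
```

Run:
```python
from h import *
plan((.628,-.173,.28,94.1),(.44,.03,.33,94.1))
```

```text
now [ 0.6248 -0.1738  0.3197 94.1846] q [-0.38  0.36  1.21  0.    1.56 -2.02] t 27.3 w 0.028813401307751892 F [-0.2 -0.1 -0.1]
to [ 0.628 -0.173  0.28  94.1  ] units [-0.13  0.02  1.59] turn 0.01
to [4.40e-01 3.00e-02 3.30e-01 9.41e+01] units [ 6.92  8.64 -2.  ] turn 0.0
```

Request:
drive_tool([
  [-0.1,0,0.5,0],
  [-0.1,0,1,0],
  [-0.1,0,1.4,0],
  [-0.1,0,1.55,0],
  [-0.1,0,1.55,0],
  [-0.1,0,1.55,0],
  [-0.1,0,1.55,0],
  [-0.1,0,1.55,0],
])

```text
clock: 27.93
position: [0.6266, -0.1757, 0.2817]
ee_rot: [0.001, -0.036, 0.999, -0.0]
contact_force: [0.6, -0.3, -0.8]
width: 0.0288
gripper_force: 29.8
```

Request:
drive_tool([
  [0,0,0,0],
  [0,0,0,0],
  [0,0,0,0],
  [0,0,0,0],
  [0,0,-0.5,0],
  [0,0,-1.1,0],
  [0,0,-1.8,0],
  [0,0,-2.4,0],
], grip=48)

```text
clock: 28.6
position: [0.6265, -0.1752, 0.3416]
ee_rot: [0.0, -0.036, 0.999, -0.0]
contact_force: [1.1, -0.1, 0.6]
width: 0.0478
gripper_force: 0.0
```

Request:
drive_tool([
  [1.2,0,0,0.8],
  [2.4,0,0,1.6],
  [3.6,0.2,0,2.6],
  [4.8,0.6,0,3.6],
  [6,1,0,4.6],
  [7,2,0,5.6],
  [7,3.4,0,6.6],
  [7,4.6,0,7.6],
])

```text
clock: 29.27
position: [0.4418, -0.0722, 0.3413]
ee_rot: [0.0, 0.357, 0.934, 0.0]
contact_force: [1.0, -0.2, 0.0]
width: 0.0477
gripper_force: 0.0
```

Run:
```python
from h import *
chk()
p,d=eyes.get_image("top");W=cloud("top",d)
cv2.imwrite("pics/t6.png",p[:,:,::-1])
def reg(u0,u1,v0,v1,z0,z1):
    q=W[v0:v1,u0:u1].reshape(-1,3);return q[(q[:,2]>z0)&(q[:,2]<z1)]
q=reg(195,255,215,270,.04,.062);print("rim",len(q),rect(q[:,:2]))
q=reg(178,205,225,250,.09,.13);print("grip",len(q),q.mean(0),rect(q[:,:2]))
plan()
```

```text
in chute y -0.094 262
in chute y -0.011 126
rim 232 (array([453.9152, 160.8081]), array([134.2067, 100.4189]), 79.18258666992188)
grip 51 [0.4684 0.2377 0.1097] (array([468.618 , 238.7884]), array([28.4255, 13.3446]), 77.43115997314453)
now [ 0.4423 -0.0697  0.3415 48.7008] q [-0.31  0.04  1.58  0.    1.52 -1.16] t 29.4 w 0.0480080495778721 F [ 0.3 -0.7  0.3]
```

View pics/t6.png

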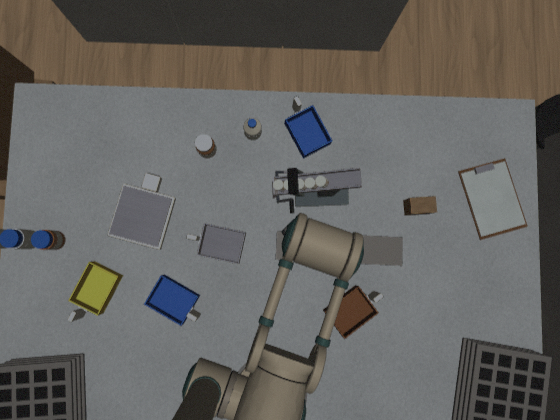

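All five pots are queued in the chute: (278,185), one under the bar, then (300,184), (310,183) and (321,182). The dish hasn't moved. Now I'll refine the grip and scale positions and plan the dish grasp.

Run:
```python
from h import *
np.set_printoptions(precision=4,suppress=True)
p=cv2.imread("pics/t6.png");g=cv2.cvtColor(p,cv2.COLOR_BGR2GRAY);h=cv2.cvtColor(p,cv2.COLOR_BGR2HSV)
print("platform/border/table grey",g[215,140],g[214:218,108:116].tolist(),p[215,140],p[150,90])
# platform: blob around (142,215) bounded by bright border
m=(np.abs(p.astype(int)-np.median(p[205:225,132:152].reshape(-1,3),axis=0)).max(-1)<18).astype(np.uint8)
m=cv2.morphologyEx(m,cv2.MORPH_OPEN,np.ones((3,3)))
n,l,s,c=cv2.connectedComponentsWithStats(m);k=l[215,142];v,u=np.nonzero(l==k)
print("platform",s[k],c[k]);q=np.array([onz("top",a,b,.03)[:2] for a,b in zip(u,v)]);print(rect(q),q.mean(0))
# grip triangulated
S,d=eyes.get_image("scene");W=cloud("scene",d)
mm=np.zeros((420,560),bool);r=np.s_[180:215,322:350];mm[r]=(W[r][...,2]>.103)&(W[r][...,2]<.125)
for cc,a,L in blobs(mm,5,300):
    print("scene grip top",cc,a,W[L].mean(0))
    vt,ut=0,0
D=eyes.get_image("top")[1];T=cloud("top",D);mt=np.zeros((420,560),bool);r=np.s_[225:250,178:205];mt[r]=(T[r][...,2]>.103)&(T[r][...,2]<.125)
for ct,a,L in blobs(mt,5,300):
    print("top grip",ct,a,"tri",two(cc,ct))
plan((.469,.240,.25,-10.7),(.469,.240,.091,-10.7),(.469,.240,.156,-10.7),(.603,.179,.156,4.1),(.6063,.132,.156,4.1))
```

```text
platform/border/table grey 100 [[118, 118, 118, 122, 120, 115, 138, 102], [117, 119, 123, 116, 115, 112, 126, 97], [116, 120, 122, 120, 109, 130, 121, 96], [117, 120, 123, 122, 106, 136, 103, 98]] [106  99  99] [121 119 115]
platform [ 110  187   61   59 2492] [140.2628 215.8888]
(array([532.7991, 412.1629]), array([156.8933, 153.9512]), 76.3361587524414) [0.532  0.4123]
scene grip top [336.6591 190.3182] 44 [0.4704 0.2373 0.1084]
top grip [191.5532 237.0638] 47 tri (array([0.4684, 0.239 , 0.106 ]), np.float64(0.0009698979094605232))
now [ 0.4435 -0.0729  0.3412 48.7358] q [-0.32  0.04  1.58 -0.    1.52 -1.17] t 29.5 w 0.04800019470571878 F [-0.1  0.4  0.2]
to [  0.469   0.24    0.25  -10.7  ] units [ 7.49 10.08  3.65] turn 9.91
to [  0.469   0.24    0.091 -10.7  ] units [0.   0.   6.36] turn 0.0
to [  0.469   0.24    0.156 -10.7  ] units [ 0.   0.  -2.6] turn 0.0
to [0.603 0.179 0.156 4.1  ] units [-1.4   5.72  0.  ] turn -2.47
to [0.6063 0.132  0.156  4.1   ] units [-1.88 -0.    0.  ] turn 0.0
```

Request:
drive_tool([
  [0.8,1,0,1.1],
  [1.8,2.2,0,2.2],
  [2.8,3.5,0,3.3],
  [3.8,4.8,0,4.4],
  [4.8,6.2,0.4,5.5],
  [5.8,7.6,0.8,6.6],
  [6.6,9,1.2,7.7],
  [7.5,10.1,1.6,8.8],
], grip=50)

```text
clock: 30.13
position: [0.4686, 0.2066, 0.3094]
ee_rot: [0.001, 0.717, 0.697, 0.0]
contact_force: [0.8, -0.8, 0.0]
width: 0.0501
gripper_force: 0.0
```

Request:
drive_tool([
  [0,0,0.5,0.6],
  [0,0,1,1.1],
  [0,0,1.5,1.1],
  [0,0,2,1.1],
  [0,0,2,1.1],
  [0,0,2,1.1],
  [0,0,2,1.1],
  [0,0,2,1.1],
])

```text
clock: 30.8
position: [0.468, 0.2056, 0.2605]
ee_rot: [0.0, 0.754, 0.657, 0.001]
contact_force: [0.8, 0.4, -0.6]
width: 0.05
gripper_force: 0.0
```

Run:
```python
from h import *
plan((.469,.240,.15,-10.7),(.469,.240,.091,-10.7))
```

```text
now [ 0.468   0.2056  0.2605 -7.8392] q [ 0.28  0.17  1.62 -0.    1.34  0.41] t 30.8 w 0.04998390047799371 F [ 0.8  0.4 -0.6]
to [  0.469   0.24    0.15  -10.7  ] units [ 1.37 -0.15  4.42] turn 0.48
to [  0.469   0.24    0.091 -10.7  ] units [0.   0.   2.36] turn 0.0
```

Request:
drive_tool([
  [0.7,-0.1,0,0.48],
  [1.36,-0.15,0.4,0.48],
  [1.36,-0.15,1.4,0.48],
  [1.36,-0.15,2.4,0.48],
  [1.36,-0.15,3.2,0.48],
  [1.36,-0.15,3.6,0.48],
  [1.36,-0.15,3.6,0.48],
  [1.36,-0.15,3.6,0.48],
])

```text
clock: 31.47
position: [0.4685, 0.2401, 0.1702]
ee_rot: [0.0, 0.77, 0.638, 0.0]
contact_force: [0.9, 0.4, -0.7]
width: 0.0496
gripper_force: 0.0
```

Run:
```python
from h import *
plan((.469,.240,.091,-10.7))
p,d=eyes.get_image("top");W=cloud("top",d)
def reg(u0,u1,v0,v1,z0,z1):
    q=W[v0:v1,u0:u1].reshape(-1,3);return q[(q[:,2]>z0)&(q[:,2]<z1)]
q=reg(195,255,215,270,.04,.062);print("rim",len(q),rect(q[:,:2]))
```

```text
now [  0.4685   0.2401   0.1702 -10.7008] q [0.34 0.26 1.74 0.   1.14 0.53] t 31.5 w 0.04962189970667178 F [ 0.9  0.4 -0.7]
to [  0.469   0.24    0.091 -10.7  ] units [0.   0.02 3.17] turn -0.0
rim 231 (array([453.97174072, 160.8372345 ]), array([134.48571777, 100.21303558]), 79.371826171875)
```

Request:
drive_tool([
  [0,0,0.6,0],
  [0,0,1.4,0],
  [0,0,2.2,0],
  [0,0,2.9,0],
  [0,0,3.15,0],
  [0,0,3.15,0],
  [0,0,3.15,0],
  [0,0,3.15,0],
])

```text
clock: 32.18
position: [0.4693, 0.2405, 0.0924]
ee_rot: [0.001, 0.77, 0.638, 0.002]
contact_force: [-0.1, -0.0, 0.5]
width: 0.0504
gripper_force: 0.0
```

Request:
drive_tool([
  [0,0,0,0],
  [0,0,0,0],
  [0,0,0,0],
  [0,0,0,0],
  [0,0,0,0],
  [0,0,0,0],
  [0,0,0,0],
  [0,0,0,0],
], grip=8, newtons=120)

```text
clock: 32.85
position: [0.4685, 0.2402, 0.0918]
ee_rot: [0.0, 0.77, 0.638, 0.001]
contact_force: [0.0, -0.0, 5.7]
width: 0.0127
gripper_force: 116.8
```

Request:
drive_tool([
  [0,0,-0.2,0],
  [0,0,-0.6,0],
  [0,0,-1,0],
  [0,0,-1.5,0],
  [0,0,-2,0],
  [0,0,-2.4,0],
  [0,0,-2.6,0],
  [0,0,-2.6,0],
])

```text
clock: 33.52
position: [0.4688, 0.2403, 0.1575]
ee_rot: [0.0, 0.77, 0.638, 0.002]
contact_force: [-0.1, 0.7, -2.0]
width: 0.0128
gripper_force: 117.0
```

```bash
cat >> h.py <<'E'
def dish(uv,zr,h=.008,gr=None):
    """rim of the held dish near pixel box uv, expected rim height zr"""
    p,d=eyes.get_image("top");W=cloud("top",d);u0,u1,v0,v1=uv
    q=W[v0:v1,u0:u1].reshape(-1,3);q=q[(q[:,2]>zr-h)&(q[:,2]<zr+h)];c,s,a=rect(q[:,:2])
    A=np.c_[q[:,:2],np.ones(len(q))];k=np.linalg.lstsq(A,q[:,2],rcond=None)[0]
    print("rim",len(q),c,s,a,"zmean",q[:,2].mean(),"tilt",k[:2]);return p,W
E
python3 - <<'E'
from h import *
plan((.603,.179,.156,4.1),(.6063,.132,.156,4.1))
dish((190,260,205,275),.115,.012)
E
```

```text
now [  0.4688   0.2403   0.1575 -10.6932] q [0.34 0.28 1.76 0.   1.1  0.53] t 33.5 w 0.01284980061218384 F [-0.1  0.7 -2. ]
to [0.603 0.179 0.156 4.1  ] units [-1.41  5.73  0.06] turn -2.47
to [0.6063 0.132  0.156  4.1   ] units [-1.88 -0.    0.  ] turn 0.0
rim 252 [454.33804321 161.2961731 ] [134.62080383  99.91438293] 79.27909088134766 zmean 0.11471543964933259 tilt [ 0.00312525 -0.01121907]
```

Request:
drive_tool([
  [0,0.8,0,-0.5],
  [0,1.6,0,-1],
  [0,2.6,0,-1.5],
  [0,3.6,0,-2],
  [-0.4,4.6,0,-2.47],
  [-0.8,5.4,0,-2.47],
  [-1.2,5.72,0,-2.47],
  [-1.4,5.72,0,-2.47],
])

```text
clock: 34.23
position: [0.6028, 0.1773, 0.1545]
ee_rot: [-0.0, 0.682, 0.731, -0.001]
contact_force: [-0.3, 0.9, -1.9]
width: 0.0125
gripper_force: 117.3
```

Request:
drive_tool([
  [0,0,0,0],
  [0,0,0,0],
  [0,0,0,0],
  [0,0,0,0],
  [0,0,0,0],
  [0,0,0,0],
  [0,0,0,0],
  [0,0,0,0],
])

```text
clock: 34.9
position: [0.6019, 0.1793, 0.156]
ee_rot: [0.0, 0.681, 0.732, 0.0]
contact_force: [0.3, 0.9, -2.1]
width: 0.013
gripper_force: 117.3
```

Run:
```python
from h import *
plan((.6063,.132,.156,4.1))
p,W=dish((190,275,150,230),.115,.012);cv2.imwrite("pics/t7.png",cv2.resize(p[130:240,180:340,::-1],(800,550),interpolation=2))
s,_=eyes.get_image("scene");cv2.imwrite("pics/s7.png",cv2.resize(s[160:300,200:400,::-1],(800,560),interpolation=2))
```

```text
now [0.6019 0.1793 0.156  4.1482] q [0.18 0.42 1.54 0.   1.19 0.11] t 34.9 w 0.012994913271233489 F [ 0.3  0.9 -2.1]
to [0.6063 0.132  0.156  4.1   ] units [-1.9   0.04 -0.  ] turn 0.01
rim 189 [609.98529053  74.37420654] [100.86578369 141.68655396] 4.057714462280273 zmean 0.1129282412763622 tilt [-0.00360486 -0.00285788]
```

View pics/s7.png

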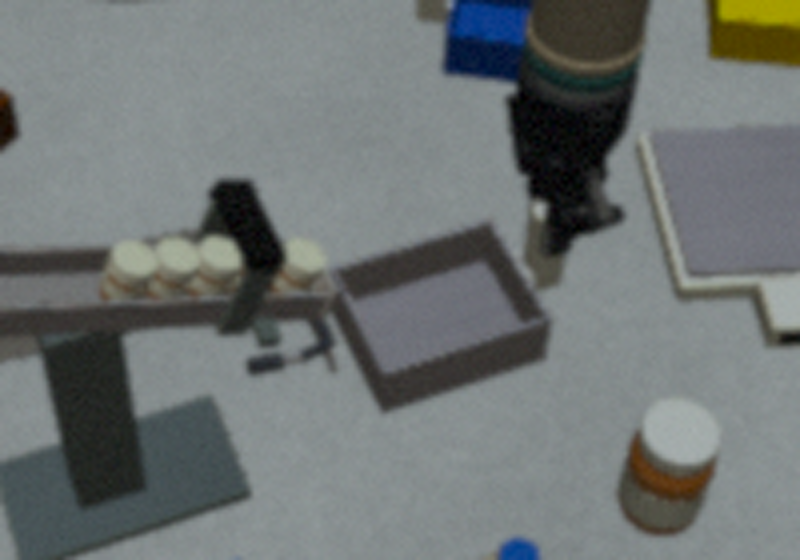

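View pics/t7.png

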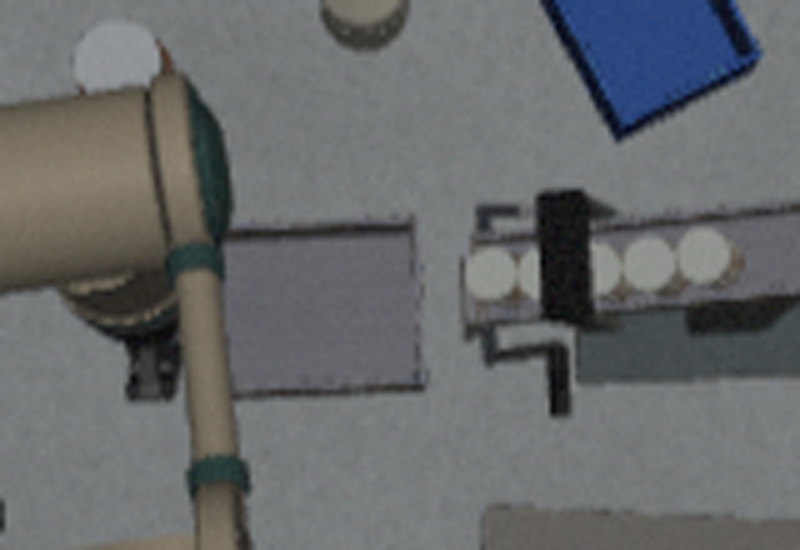

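The dish is level and in line with the chute, with its near wall about 35 mm in front of the door (scene crop (335,275), top crop (415,300)). All five pots are queued. I'll press now.

Request:
drive_tool([
  [-0.4,0,0,0],
  [-0.8,0,0,0],
  [-1.1,0,0,0],
  [-1.3,0,0,0],
  [-1.5,0,0,0],
  [-1.7,0,0,0],
  [-1.85,0,0,0],
  [-1.85,0,0,0],
])

```text
clock: 35.67
position: [0.6054, 0.1315, 0.1559]
ee_rot: [0.0, 0.681, 0.732, -0.0]
contact_force: [-0.3, -0.5, -1.8]
width: 0.0127
gripper_force: 117.3
```

Run:
```python
from h import *
plan((.6063,.132,.156,4.1))
p,d=eyes.get_image("top");s,_=eyes.get_image("scene")
a=cv2.resize(p[150:220,190:340,::-1],(600,280),interpolation=2);b=cv2.resize(s[170:270,220:370,::-1],(600,320),interpolation=2)
cv2.imwrite("pics/o8.png",cv2.vconcat([a,b[:318]]))
```

```text
now [0.6054 0.1315 0.1559 4.0841] q [ 0.1   0.41  1.55 -0.    1.18  0.03] t 35.7 w 0.012709465990682138 F [-0.3 -0.5 -1.8]
to [0.6063 0.132  0.156  4.1   ] units [ 0.02  0.04 -0.  ] turn -0.0
```

View pics/o8.png

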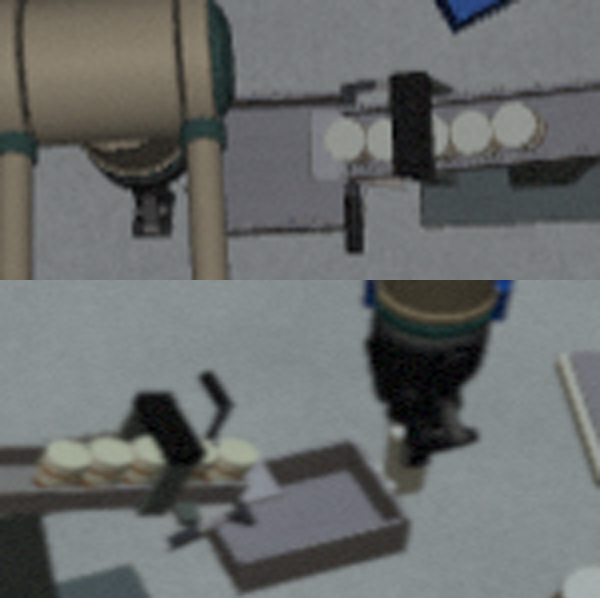

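The door has just sprung open, with its plate at (325,140) and the lever upright, and the pots are starting to move. I'll hold still.

Request:
drive_tool([
  [0,0,0,0],
  [0,0,0,0],
  [0,0,0,0],
  [0,0,0,0],
  [0,0,0,0],
  [0,0,0,0],
  [0,0,0,0],
  [0,0,0,0],
])

```text
clock: 36.43
position: [0.6051, 0.1329, 0.1556]
ee_rot: [-0.0, 0.681, 0.732, -0.0]
contact_force: [-0.2, -0.1, -4.1]
width: 0.0125
gripper_force: 120.3
```

Request:
drive_tool([
  [0,0,0,0],
  [0,0,0,0],
  [0,0,0,0],
  [0,0,0,0],
  [0,0,0,0],
  [0,0,0,0],
  [0,0,0,0],
  [0,0,0,0],
])

```text
clock: 37.1
position: [0.6053, 0.1329, 0.1559]
ee_rot: [-0.0, 0.681, 0.732, 0.0]
contact_force: [0.8, -0.0, -2.9]
width: 0.0124
gripper_force: 120.3
```

Run:
```python
from h import *
plan((.6063,.132,.156,4.1))
p,d=eyes.get_image("top");s,_=eyes.get_image("scene")
a=cv2.resize(p[150:220,190:340,::-1],(600,280),interpolation=2);b=cv2.resize(s[170:270,220:370,::-1],(600,320),interpolation=2)
cv2.imwrite("pics/o9.png",cv2.vconcat([a,b[:318]]))
```

```text
now [0.6053 0.1329 0.1559 4.1246] q [0.1  0.41 1.55 0.   1.18 0.03] t 37.1 w 0.012433519681428055 F [ 0.8 -0.  -2.9]
to [0.6063 0.132  0.156  4.1   ] units [-0.04  0.04 -0.01] turn 0.0
```

View pics/o9.png

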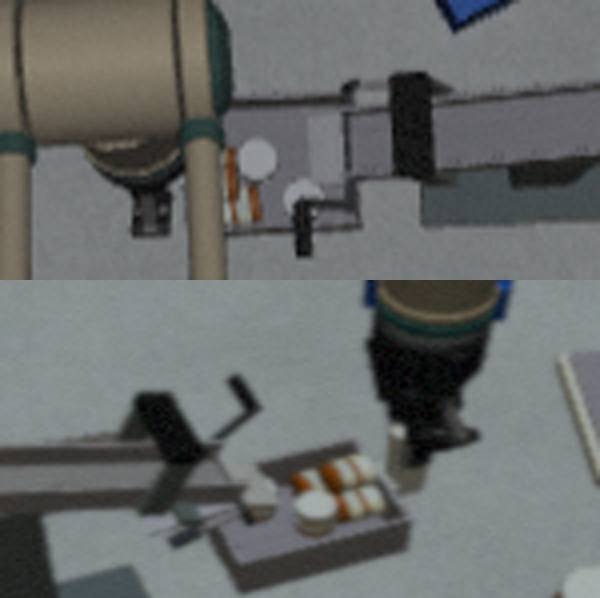

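All five pots are in the dish, two upright and three on their sides. I'll withdraw, raise and carry them to the scale.

Run:
```python
from h import *
print("jar",onz("top",205,145,.095))
plan((.600,.21,.156,4.1),(.600,.21,.25,4.1),(.552,.491,.25,-13.7),(.552,.491,.123,-13.7))
```

```text
jar [0.74577926 0.21281069 0.095     ]
now [0.6053 0.133  0.1559 4.128 ] q [0.1  0.41 1.55 0.   1.18 0.03] t 37.2 w 0.012393704370569664 F [ 1.1 -0.6 -3.9]
to [0.6   0.21  0.156 4.1  ] units [ 3.09  0.01 -0.01] turn 0.0
to [0.6  0.21 0.25 4.1 ] units [ 0.    0.   -3.76] turn 0.0
to [  0.552   0.491   0.25  -13.7  ] units [11.35 -1.11  0.  ] turn 2.97
to [  0.552   0.491   0.123 -13.7  ] units [0.   0.   5.08] turn 0.0
```

Request:
drive_tool([
  [0.2,0,0,0],
  [0.6,0,0,0],
  [1.1,0,0,0],
  [1.6,0,0,0],
  [2.1,0,0,0],
  [2.6,0,0,0],
  [2.9,0,0,0],
  [3,0,0,0],
])

```text
clock: 37.87
position: [0.5996, 0.2099, 0.1558]
ee_rot: [-0.0, 0.68, 0.733, 0.0]
contact_force: [-0.8, -0.8, -3.5]
width: 0.0126
gripper_force: 120.4
```

Request:
drive_tool([
  [0,0,-0.3,0],
  [0,0,-0.8,0],
  [0,0,-1.4,0],
  [0,0,-2,0],
  [0,0,-2.6,0],
  [0,0,-3.2,0],
  [0,0,-3.6,0],
  [0,0,-3.8,0],
])

```text
clock: 38.53
position: [0.6007, 0.2073, 0.2532]
ee_rot: [0.001, 0.681, 0.732, 0.001]
contact_force: [-0.2, -0.3, -3.7]
width: 0.0124
gripper_force: 120.4
```

Run:
```python
from h import *
plan((.552,.491,.25,-13.7),(.552,.491,.123,-13.7))
p,d=eyes.get_image("top");W=cloud("top",d);c=W[160:205,300:362];print("chute leftovers",np.nansum((c[...,2]-(.166-.4*c[...,1])>.028)&(c[...,0]>.6)&(c[...,0]<.65)))
```

```text
now [0.6007 0.2073 0.2532 4.0941] q [ 0.22  0.37  1.37 -0.    1.4   0.15] t 38.5 w 0.012448733972461518 F [-0.2 -0.3 -3.7]
to [  0.552   0.491   0.25  -13.7  ] units [11.46 -1.13  0.13] turn 2.97
to [  0.552   0.491   0.123 -13.7  ] units [0.   0.   5.08] turn 0.0
chute leftovers 5
```

Request:
drive_tool([
  [0.2,0,0,0],
  [0.8,-0.1,0,0],
  [1.6,-0.2,0,0],
  [2.5,-0.3,0,0],
  [3.5,-0.4,0,0],
  [4.5,-0.5,0,0],
  [5.3,-0.5,0,0],
  [6,-0.6,0,0],
])

```text
clock: 39.25
position: [0.5729, 0.3592, 0.2492]
ee_rot: [-0.001, 0.681, 0.733, -0.001]
contact_force: [0.0, -0.2, -3.7]
width: 0.0127
gripper_force: 120.3
```

Request:
drive_tool([
  [0.7,-0.1,0,0.4],
  [1.5,-0.2,0,0.8],
  [2.4,-0.3,0,1.2],
  [3.3,-0.4,0,1.7],
  [4.2,-0.5,0,2.2],
  [4.9,-0.5,0,2.6],
  [5.3,-0.5,0,2.9],
  [5.4,-0.5,0,3],
])

```text
clock: 39.92
position: [0.5501, 0.4934, 0.2488]
ee_rot: [-0.001, 0.787, 0.617, -0.001]
contact_force: [-0.4, -0.1, -2.8]
width: 0.0126
gripper_force: 120.3
```

Run:
```python
from h import *
plan((.552,.491,.14,-13.7),(.552,.491,.123,-13.7))
p,W=dish((90,230,165,260),.209,.012)
```

```text
now [  0.5501   0.4934   0.2488 -13.7524] q [0.64 0.53 1.1  0.   1.51 0.88] t 39.9 w 0.012642860940297354 F [-0.4 -0.1 -2.8]
to [  0.552   0.491   0.14  -13.7  ] units [-0.08  0.1   4.35] turn -0.01
to [  0.552   0.491   0.123 -13.7  ] units [0.   0.   0.68] turn 0.0
rim 546 [531.30657959 414.66278076] [135.85957336 100.09901428] 76.34127044677734 zmean 0.2062200979169482 tilt [0.00275242 0.02207467]
```

Request:
drive_tool([
  [-0.1,0.06,0.3,0],
  [-0.1,0.06,1,0],
  [-0.1,0.06,1.8,0],
  [-0.1,0.06,2.6,0],
  [-0.1,0.06,3.4,0],
  [-0.1,0.06,4,0],
  [-0.1,0.06,4.3,0],
  [-0.1,0.06,4.3,0],
])

```text
clock: 40.63
position: [0.5518, 0.4852, 0.1404]
ee_rot: [0.0, 0.788, 0.616, -0.003]
contact_force: [0.1, 0.0, -4.0]
width: 0.0126
gripper_force: 120.3
```

Request:
drive_tool([
  [0,0,0.1,0],
  [0,0,0.25,0],
  [0,0,0.4,0],
  [0,0,0.55,0],
  [0,0,0.65,0],
  [0,0,0.7,0],
  [0,0,0.7,0],
  [0,0,0.7,0],
])

```text
clock: 41.3
position: [0.5528, 0.4873, 0.1259]
ee_rot: [-0.0, 0.787, 0.617, 0.0]
contact_force: [-0.2, -0.3, -3.4]
width: 0.0129
gripper_force: 120.3
```

Run:
```python
from h import *
plan((.552,.491,.122,-13.7))
p,W=dish((90,230,165,260),.08,.012)
```

```text
now [  0.5528   0.4873   0.1259 -13.8696] q [0.63 0.59 1.3  0.   1.25 0.87] t 41.3 w 0.012866136062352136 F [-0.2 -0.3 -3.4]
to [  0.552   0.491   0.122 -13.7  ] units [ 0.14 -0.07  0.16] turn -0.03
rim 655 [534.27270508 410.11575317] [138.6567688   99.86903381] 76.19547271728516 zmean 0.07841924578586863 tilt [0.00812253 0.01280001]
```

Request:
drive_tool([
  [0.1,-0.05,0,0],
  [0.1,-0.05,0.05,0],
  [0.1,-0.05,0.1,0],
  [0.1,-0.05,0.14,0],
  [0.1,-0.05,0.17,0],
  [0.1,-0.05,0.17,0],
  [0.1,-0.05,0.17,0],
  [0.1,-0.05,0.17,0],
])

```text
clock: 42.02
position: [0.5521, 0.49, 0.1219]
ee_rot: [-0.0, 0.787, 0.617, 0.0]
contact_force: [-0.2, 0.3, -0.7]
width: 0.0131
gripper_force: 120.9
```

Request:
drive_tool([
  [0,0,0,0],
  [0,0,0,0],
  [0,0,0,0],
  [0,0,0,0],
  [0,0,0,0],
  [0,0,0,0],
  [0,0,0,0],
  [0,0,0,0],
], grip=45, newtons=30)

```text
clock: 42.68
position: [0.5522, 0.49, 0.1216]
ee_rot: [0.0, 0.787, 0.617, 0.0]
contact_force: [0.6, -0.7, -1.0]
width: 0.045
gripper_force: 0.0
```

Request:
drive_tool([
  [0,0,-0.3,0],
  [0,0,-0.9,0],
  [0,0,-1.7,0],
  [0,0,-2.7,0],
  [0,0,-3.7,0],
  [0,0,-4.7,0],
  [0,0,-5.5,0],
  [0,0,-6,0],
])

```text
clock: 43.35
position: [0.5528, 0.4904, 0.2757]
ee_rot: [0.0, 0.787, 0.617, 0.003]
contact_force: [-0.1, 0.3, 0.1]
width: 0.0446
gripper_force: 0.0
```

Run:
```python
from h import *
p,W=dish((90,230,165,260),.08,.012)
plan()
np.set_printoptions(precision=4,suppress=True)
# lever peg by dark pixels in both views
s,d=eyes.get_image("scene")
for n,I,D,r in(("top",p,None,(185,225,262,300)),("scene",s,d,(165,240,250,320))):
    Z=W if n=="top" else cloud("scene",d);a,b,c,e=r;m=np.zeros((420,560),bool);sl=np.s_[a:b,c:e]
    m[sl]=(I[sl].max(-1)<60)
    for k,A,l in blobs(m,8,600): print(n,k,A,"med",np.nanmedian(Z[l],0),"min",np.nanmin(Z[l],0),"max",np.nanmax(Z[l],0))
a=cv2.resize(p[160:270,90:310,::-1],(660,330),interpolation=2);b=cv2.resize(s[150:260,230:450,::-1],(540,270),interpolation=2)
cv2.imwrite("pics/o10.png",cv2.vconcat([a,cv2.copyMakeBorder(b,0,0,0,120,0)]))
```

```text
rim 502 [533.1663208  411.71981812] [137.19273376 100.16241455] 76.22754669189453 zmean 0.0769015572796585 tilt [0.01133694 0.00507278]
now [  0.5535   0.4909   0.2778 -13.8755] q [0.63 0.52 1.06 0.   1.56 0.87] t 43.4 w 0.044790107570265775 F [ 0.5 -0.1  2.3]
top [293.4018 189.9554] 112 med [ 0.5949 -0.0468  0.2567] min [ 0.5843 -0.0653  0.1954] max [ 0.6082 -0.0314  0.2654]
top [269.2128 203.4468] 94 med [0.5673 0.0224 0.1982] min [ 0.5367 -0.0157  0.1578] max [0.5922 0.0336 0.2082]
scene [315.8919 173.0541] 37 med [0.2999 0.2385 0.029 ] min [0.2929 0.2256 0.0119] max [0.3083 0.2495 0.0458]
scene [280.0244 207.2683] 41 med [0.561  0.0237 0.1996] min [0.5352 0.003  0.1749] max [0.5759 0.0287 0.2026]
scene [261.431  223.6025] 478 med [ 0.6399 -0.0498  0.2426] min [ 0.4208 -0.084   0.0034] max [ 0.6555 -0.0059  0.2645]
```

View pics/o10.png

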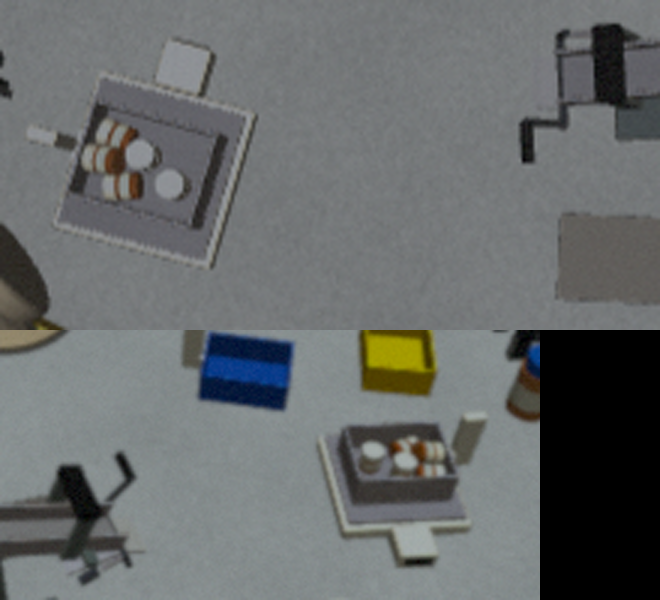

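The dish stands centred on the scale with all five pots in it (two upright, three on their sides). The lever peg is at about y=0.026, z=0.198, which matches the wide-open geometry. Next I push the lever back with closed fingers.

Run:
```python
from h import *
plan((.528,.065,.278,4.1),(.528,.065,.211,4.1),(.534,-.023,.211,4.1))
```

```text
now [  0.5532   0.4907   0.2758 -13.8738] q [ 0.63  0.52  1.06 -0.    1.55  0.87] t 43.5 w 0.045089398223789684 F [ 0.3 -0.5  0.7]
to [0.528 0.065 0.278 4.1  ] units [-16.77   3.1   -0.09] turn -3.0
to [0.528 0.065 0.211 4.1  ] units [0.   0.   2.68] turn 0.0
to [ 0.534 -0.023  0.211  4.1  ] units [-3.53 -0.01  0.  ] turn 0.0
```

Request:
drive_tool([
  [-1.2,0,-0.5,0],
  [-2.6,0,-1,0],
  [-4,0,-1,0],
  [-5.4,0,-1,0],
  [-6.8,0,-1,0],
  [-8,0,-1,0],
  [-9,0,-1,0],
  [-9,0,-1,0],
], grip=0)

```text
clock: 44.12
position: [0.4961, 0.267, 0.2961]
ee_rot: [0.001, 0.788, 0.615, -0.002]
contact_force: [0.2, 0.2, -0.7]
width: 0.0
gripper_force: 0.0
```

Request:
drive_tool([
  [-0.8,0,0,-0.5],
  [-1.8,0,0,-1],
  [-2.8,0,0,-1.5],
  [-3.8,0,0,-2],
  [-4.8,0,0,-2.5],
  [-5.4,0,0,-3],
  [-5.4,0,0,-3],
  [-5.4,0,0,-3],
])

```text
clock: 44.78
position: [0.4658, 0.1405, 0.2962]
ee_rot: [-0.0, 0.682, 0.731, 0.0]
contact_force: [-0.1, -0.5, 0.3]
width: 0.0004
gripper_force: 0.0
```

Run:
```python
from h import *
plan((.528,.065,.278,4.1),(.528,.065,.211,4.1),(.534,-.023,.211,4.1))
```

```text
now [0.4658 0.1405 0.2962 3.9946] q [0.15 0.12 1.6  0.   1.42 0.08] t 44.8 w 0.0003970147450611728 F [-0.1 -0.5  0.3]
to [0.528 0.065 0.278 4.1  ] units [-3.19  2.27  0.73] turn -0.02
to [0.528 0.065 0.211 4.1  ] units [0.   0.   2.68] turn 0.0
to [ 0.534 -0.023  0.211  4.1  ] units [-3.53 -0.01  0.  ] turn 0.0
```

Request:
drive_tool([
  [-0.8,0.6,0,0],
  [-1.8,1.3,0,0],
  [-2.8,2,0.4,0],
  [-3.2,2.27,1.2,0],
  [-3.2,2.27,2.2,0],
  [-3.2,2.27,3,0],
  [-3.2,2.27,3.4,0],
  [-3.2,2.27,3.4,0],
])

```text
clock: 45.45
position: [0.5271, 0.0658, 0.2087]
ee_rot: [-0.002, 0.681, 0.732, -0.002]
contact_force: [-0.2, 0.3, 0.2]
width: 0.0003
gripper_force: 0.0
```

Request:
drive_tool([
  [0,0,0,0],
  [-0.4,0,0,0],
  [-0.8,0,0,0],
  [-1.2,0,0,0],
  [-1.6,0,0,0],
  [-2,0,0,0],
  [-2.4,0,0,0],
  [-2.4,0,0,0],
])

```text
clock: 46.12
position: [0.5334, 0.0037, 0.2129]
ee_rot: [0.001, 0.682, 0.731, 0.001]
contact_force: [0.3, 3.5, 1.6]
width: -0.0001
gripper_force: 1.5
```

```bash
cat >> h.py <<'E'
def peg():
    s,d=eyes.get_image("scene");Z=cloud("scene",d);m=np.zeros((420,560),bool);sl=np.s_[165:275,240:320];m[sl]=s[sl].max(-1)<70
    q=Z[m];q=q[(q[:,0]>.53)&(q[:,0]<.575)&(np.abs(q[:,1])<.07)&(q[:,2]>.15)&(q[:,2]<.24)];print("peg",len(q),np.median(q,0) if len(q) else "");return s
E
python3 - <<'E'
from h import *
plan((.534,-.023,.211,4.1));peg()
E
```

```text
now [5.3340e-01 3.7000e-03 2.1290e-01 3.9986e+00] q [-0.12  0.24  1.66  0.    1.24 -0.19] t 46.1 w -0.00010853765757097012 F [0.3 3.5 1.6]
to [ 0.534 -0.023  0.211  4.1  ] units [-1.07 -0.05  0.08] turn -0.02
peg 87 [ 0.54647402 -0.00885104  0.21553913]
```

Request:
drive_tool([
  [-0.2,0,0,0],
  [-0.4,0,0,0],
  [-0.6,0,0,0],
  [-0.8,0,0,0],
  [-0.95,0,0,0],
  [-1.1,0,0,0],
  [-1.1,0,0,0],
  [-1.1,0,0,0],
])

```text
clock: 46.83
position: [0.5346, -0.0232, 0.2116]
ee_rot: [0.0, 0.681, 0.732, -0.0]
contact_force: [0.2, 0.1, -0.1]
width: 0.0002
gripper_force: 0.0
```

Run:
```python
from h import *
plan((.534,-.023,.211,4.1));peg()
```

```text
now [ 0.5346 -0.0232  0.2116  4.0964] q [-0.17  0.24  1.66 -0.    1.24 -0.24] t 46.8 w 0.00016853744294755853 F [ 0.2  0.1 -0.1]
to [ 0.534 -0.023  0.211  4.1  ] units [ 0.01 -0.02  0.02] turn -0.0
peg 41 [ 0.54339819 -0.03112763  0.2162731 ]
```

Request:
drive_tool([
  [0.6,0,0,0],
  [1.4,0,0,0],
  [2.2,0,0,0],
  [3,0,-0.5,0],
  [3.4,0,-1.5,0],
  [3.8,0,-2.5,0],
  [4.2,-0.5,-3,0],
  [4.6,-1,-3,0],
])

```text
clock: 47.55
position: [0.5021, 0.0911, 0.2893]
ee_rot: [0.002, 0.681, 0.732, 0.002]
contact_force: [-1.0, -0.4, 0.0]
width: 0.0001
gripper_force: 0.0
```

Request:
drive_tool([
  [0.6,-0.8,0,0],
  [1,-1.8,0,0],
  [1,-2.8,0,0],
  [1,-3.8,0,0],
  [1,-4.5,0,0],
  [1,-4.5,0,0],
  [1,-4.5,0,0],
  [1,-4.5,0,0],
])

```text
clock: 48.22
position: [0.3871, 0.1072, 0.2861]
ee_rot: [0.0, 0.681, 0.732, 0.0]
contact_force: [0.2, 0.4, 0.1]
width: 0.0003
gripper_force: 0.0
```

Run:
```python
from h import *
s=peg();p,W=dish((90,230,165,260),.08,.012);plan()
a=cv2.resize(p[100:270,90:340,::-1],(500,340),interpolation=2);b=cv2.resize(s[160:290,220:450,::-1],(460,260),interpolation=2)
cv2.imwrite("pics/o11.png",cv2.vconcat([a,cv2.copyMakeBorder(b,0,0,0,40,0)]))
```

```text
peg 0 
rim 517 [533.09967041 411.16281128] [135.63606262 100.18183899] 75.88275146484375 zmean 0.07682525179557913 tilt [0.0082939  0.00520967]
now [0.3878 0.1072 0.2862 4.1109] q [ 0.1  -0.01  1.77  0.    1.38  0.02] t 48.3 w 3.075809293601238e-05 F [ 0.6 -0.2  0.2]
```

View pics/o11.png

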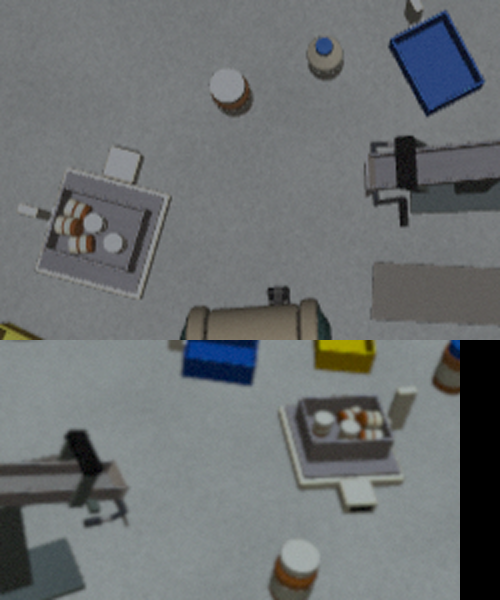

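The door is shut: the lever peg at crop (404,210) is back on the uphill side and the plate bars the mouth. The dish holds all five pots in the middle of the scale, and the gripper is clear of everything.

```bash
python3 -c "
from rig import order
print(order.sign_off())"
```

```text
the job is handed in; nothing more can be done
None
```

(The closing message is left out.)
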